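# Make up a two-layer tube pack in V-cradles

## Robot

A 7-joint arm with a two-finger parallel gripper is mounted at the origin on the work surface. World frame = base frame: x ahead of the robot, y to its left, z up, the work surface at z = 0. Lengths are in m, angles in degrees, forces in N, time in s.
With the tool pointing down it reaches from about 0.4 to 0.875 m from the base axis. Payload 6.5 kg.
Tool frame: the origin (TCP) lies on the centre line of the jaws, within the pads' length; the fingertips stand 14 mm ahead of it and the grasp point (between the pads) lies 5 mm behind it; z points along the fingers, x is the direction in which the jaws open and shut, and the axes are right-handed (so a half turn about z gives the same grasp; the last joint's range is limited). The gripper opens to 85 mm and grips with 20 to 120 N. Pads are 22 mm wide; open, the fingers measure 114 mm over their backs; the gripper's body (76 mm by 85 mm) begins 54 mm behind the grasp point. The pads swing forward as they close: fully open they stand 13 mm farther back than shut.
Start: joints at [-68.595, 30.733, -0.252, 88.115, 0.149, 61.152, -4.079], TCP at [0.277, 0.588, 0.245] pointing down, gripper open.
Joint ranges: [-154.64, 154.64], [-21.42, 123.67], [-72.66, 72.17], [13.99, 137.28], [-74.86, 254.86], [10.95, 109.41], [-158.01, 158.01]. Speed limits (degrees/s): [136.94, 136.94, 180, 180, 180, 180, 180].

## Interface

Orientations are given as a 3x3 rotation matrix whose columns are the frame's x, y, z axes.
In Python, from rig import robot, eyes, workorder gives the robot as it stands. The module is installed in compiled form; this text tells all that it offers.
- The arm moves only by the tool carry_out, never from a script. Its argument "plan" is a list of rows, each an object with "xyz": the shift along the world's x, y, z as a fraction of full scale, a list of three; "dr": the turn, a rotation vector about the world's x, y, z as a fraction of full scale, a list of three. In form: [{"xyz": [x, y, z], "dr": [rx, ry, rz]}, ...]. A call has 1 to 20 rows; each row is the pose to reach, as a shift and turn from the pose commanded when the call began, turning the shorter way round; what a row does not reach only later rows make up. Full scale, the value 1, is 0.1 m for a shift and 180 degrees for a turn. A row lasts 1/12 s, in which the tool goes at most 41.7 mm and 7.16 degrees, less where a joint would pass 70% of its speed; a pose out of reach is approached as far as the arm can. A call with a number of a shift or a turn outside -1 to 1 is refused whole. A call with a gripper value outside its range is refused whole. "fingers" is the opening, from 0 (shut) to 1 (fully open), set as the call begins (left out, the last holds). The fingers move at their own pace and stop on an object; "squeeze" is the grip in N (left out, the last holds). Time passes only in rows, so rows that repeat a pose let the fingers close. It gives the time, the measured TCP pose, the force and the opening at its end, in the units of the state.
- robot.observe(): the state, without advancing time (a new reading comes with each control period).
- eyes.camera(name): name is "scene" or "top"; returns a dict with "image" (384x512x3 uint8, red, green, blue), "range_z" (384x512 float32, m along the optical axis (not along the pixel's ray), 0 where there is no reading), "fx", "fy", "cx", "cy" (pixels), "camera_from_world" (4x4, takes a point from world to camera coordinates). Camera axes: x right, y down, z forward; pixel columns grow to the right and rows downward; lengths in m; the calibration is good to about 2 mm. A picture is of the moment at which its call begins.
- workorder.finish_job(): hands the job in, once; it reports no verdict.
The state is a dict: "t": time; "joint_pos": joint angles; "joint_vel": joint speeds; "tau": joint torques, N m; "position": TCP position; "tcp_rot": TCP orientation; "ft_force": force on the tool from outside, world axes, zero at the start; "wrist_torque": the same for the moment, N m; "opening": finger opening in m.
Only numpy, scipy, OpenCV 4.12 (cv2) and the standard library are available. Lean on these libraries where they do the work, as an engineer would, in place of code of your own. Each camera call takes 0.05 s, during which the arm holds its last target. There are 200 camera calls.

## Task

Finish the pack of tubes on the V-cradle: lock the two thick tubes lying there with the wooden frame that is notched on both edges, lay the two thin tubes in its upper notches, one in each, and lock them with the frame that is notched only underneath. Each frame must sit fully down on its tubes with its boards square above the cradle's boards, and the tubes must lie fully down in their notches with equal overhang at both ends. Lay the parts down rather than dropping them, and leave the spare thick tube on the mat, the toggle clamp and the stop bar alone.

Things in the scene. Friction and masses are not known exactly. Their poses are not given: they have to be found in the camera images.
- cradle: Grey steel V-cradle, fixed. Base plate 130 x 176 x 8 mm with two upright boards (160 mm long along y, 16 mm thick, at x = -45 and +45 mm, tops 48 mm above the table). Each board has two 90 degree V notches, 18 mm deep, at y = +52 and -52 mm; tubes lie along x. Origin: middle of the plate's underside, at table height; z up.
- cradle_seat_1 (a point): Where the double-notched frame's rail point comes to rest when it sits on the thick tubes: over the cradle's middle, 105.4 mm above the table. Axes as the cradle's; the frame may be either way round. Thin tubes in its upper notches then have their axes 122.6 mm above the table, at y = +52 and -52 mm from here.
- cradle_seat_2 (a point): Where the cover frame's rail point comes to rest when it sits on the thin tubes: over the cradle's middle, 159.8 mm above the table. Axes as the cradle's; the frame may be either way round.
- thick_1_mid (a point): Steel tube, open bore, outside diameter 42 mm, 150 mm long, 0.43 kg, already lying in the cradle's V at y = +52 mm, axis 59.7 mm above the table; it stays there. The point is the tube's centre, on its axis half-way along; x runs along the tube.
- thick_2_mid (a point): Steel tube, open bore, outside diameter 42 mm, 150 mm long, 0.43 kg, already lying in the cradle's V at y = -52 mm, axis 59.7 mm above the table; it stays there. The point is the tube's centre, on its axis half-way along; x runs along the tube.
- thick_spare: Spare steel tube, like the two in the cradle (42 mm diameter, 150 mm long), lying on the black rubber mat (3 mm thick) in a row with the two thin tubes, in any order; it can roll; to be left alone. Origin at its centre, on its axis; x runs along it.
- thin_a_mid (a point): Steel tube, open bore, outside diameter 30 mm, 150 mm long, about 0.25 kg, lying on the 3 mm rubber mat; it can roll; the two thin tubes are alike and may go in either upper notch. The point is the tube's centre, on its axis half-way along; x runs along the tube.
- thin_b_mid (a point): Steel tube, open bore, outside diameter 30 mm, 150 mm long, about 0.25 kg, lying on the 3 mm rubber mat; as thin_a. The point is the tube's centre, on its axis half-way along; x runs along the tube.
- double_frame_rail (a point): Double-notched plywood frame, H-shaped from above, 0.22 kg: two upright boards 160 x 16 mm, 43 mm high, 90 mm apart, joined by a rail. The point is the middle of this rail (the grip: 14 mm wide along y, 106 mm long along x, 32 mm high), 34 mm above the frame's underside, 16 mm below the rail's top; boards along y, z up.
- double_frame_v (a point): Point of the double-notched frame midway between its boards at the apex of its upper notches at y = +52 mm; the others are at y = -52 mm. Upper notches 90 degrees, 13 mm deep, apex 30 mm above the underside; a thin tube's axis lies 21.2 mm above this point. Lower notches at the same y: 90 degrees, 18 mm deep.
- cover_frame_rail (a point): Cover frame of plywood, H-shaped from above, 0.19 kg: as the double-notched frame but its boards are 38 mm high with a straight flat upper edge; 90 degree notches 18 mm deep on the lower edge only, at y = -52 and +52 mm. Same rail (14 mm wide along y, 106 mm along x, 32 mm high); the point is its middle, 34 mm above the underside.
- toggle_clamp: Vertical toggle clamp on a 76 mm round foot with a yellow handle, 200 mm tall; to be left alone. Origin at the centre of the foot's underside.
- stop_bar: Black steel stop bar 35 x 150 x 18 mm with two bolt heads; to be left alone. Origin at the centre of its underside, length along y.
Mind the look-alikes: they are no part of the job. Leave any green look-alike of the part that bears cover_frame_rail alone.

How it is judged:
By the outcome, as a careful person would: the job done as asked, in the order asked, and still so for the second after the job is handed in, with the robot touching nothing.
It also fails if it takes over 72 s, if anything falls off the work surface, if the arm or the gripper's body presses on something with over 40 N, if the wrist force passes 120 N, or if a joint passes its speed limit or range.

## Working session

There is one attempt and no reset: what is moved stays moved. The work goes in short steps, Python scripts to look and compute and a tool call to move; the robot and the scene stay as the last step left them, time stands still between calls to the robot, and variables do not carry over. Pictures are saved under pics/ and viewed, about 8 in all and at most 12, crops included, and the job is handed in when it is done.

Besides the shell and the picture viewer there is one more tool, called after "Call:" as name([rows], argument=value, ...), one row to a line, values as JSON. carry_out: Moves the arm, as the interface text tells. Shift numbers are shares of 0.1 m and turn numbers shares of 180 degrees, none past 1 either way. Its arguments: {"type":"object","properties":{"plan":{"type":"array","items":{"type":"object","properties":{"xyz":{"type":"array","items":{"type":"number","minimum":-1,"maximum":1}},"dr":{"type":"array","items":{"type":"number","minimum":-1,"maximum":1}}}}},"fingers":{"type":"number"},"squeeze":{"type":"number"}},"required":["plan"]}

```bash
mkdir -p pics
cat > h.py <<'E'
import numpy as np, cv2
from rig import robot, eyes, workorder
def cam(n):
    c=eyes.camera(n); c['W']=np.linalg.inv(c['camera_from_world']); 
    z=c['range_z']; v,u=np.mgrid[:z.shape[0],:z.shape[1]]
    P=np.stack([(u-c['cx'])/c['fx']*z,(v-c['cy'])/c['fy']*z,z],-1)
    c['P']=P@c['W'][:3,:3].T+c['W'][:3,3]; c['P'][z==0]=np.nan
    return c
def save(c,name,crop=None,s=1):
    im=c['image'][...,::-1]
    if crop: u0,v0,u1,v1=crop; im=im[v0:v1,u0:u1]
    cv2.imwrite('pics/'+name,cv2.resize(im,None,fx=s,fy=s,interpolation=cv2.INTER_CUBIC))
E
python3 - <<'E'
from h import *
np.set_printoptions(precision=4,suppress=True)
for n in ['top','scene']:
    c=cam(n); save(c,n+'0.png',s=1.5); np.savez(n+'0.npz',**{k:c[k] for k in ['P','image','W']},K=[c['fx'],c['fy'],c['cx'],c['cy']])
    print(n,c['W'],c['fx'])
s=robot.observe(); print(s)
E
```

```text
top [[-0.0266 -0.9973  0.0683  0.3582]
 [-0.9996  0.0259 -0.0117  0.0705]
 [ 0.0099 -0.0686 -0.9976  1.7587]
 [ 0.      0.      0.      1.    ]] 469.02378448623034
scene [[ 0.8898  0.2824 -0.3585  0.9307]
 [ 0.4563 -0.5445  0.7038 -0.8032]
 [ 0.0036 -0.7898 -0.6133  0.8676]
 [ 0.      0.      0.      1.    ]] 396.9459504952211
{'t': 0.1, 'joint_pos': array([-68.5933,  30.7738,  -0.2543,  88.1633,   0.1478,  61.1505,
        -4.0796]), 'joint_vel': array([ 0.0185, -0.1158,  0.0089, -0.1297, -0.0006,  0.0759,  0.0833]), 'tau': array([  0.0023, -58.4569,   1.0516, -25.9776,   0.0126,   0.0047,
         0.    ]), 'position': array([0.2765, 0.5877, 0.2445]), 'tcp_rot': array([[ 0.4257,  0.9049, -0.0006],
       [ 0.9049, -0.4257, -0.0014],
       [-0.0015,  0.0001, -1.    ]]), 'ft_force': array([-0.1966, -0.3658,  0.0015]), 'wrist_torque': array([ 0.0155, -0.0043,  0.0493]), 'opening': 0.08536783903809805}
```

View pics/top0.png

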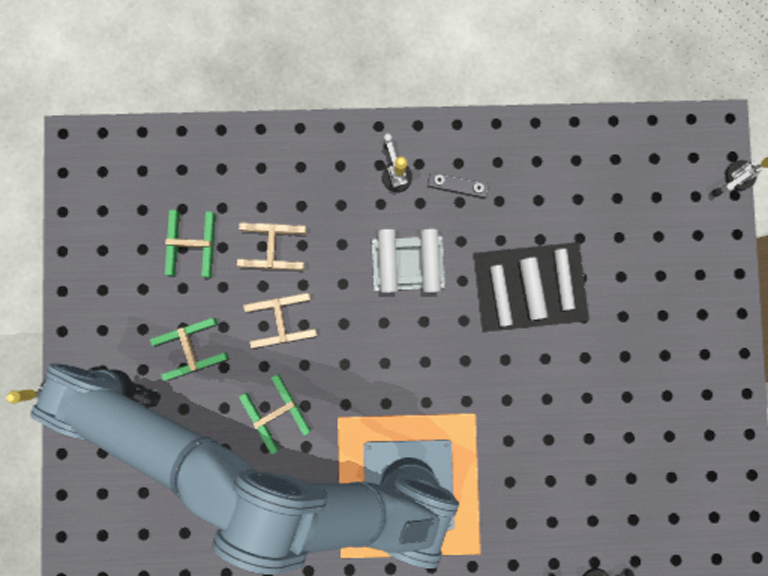

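View pics/scene0.png

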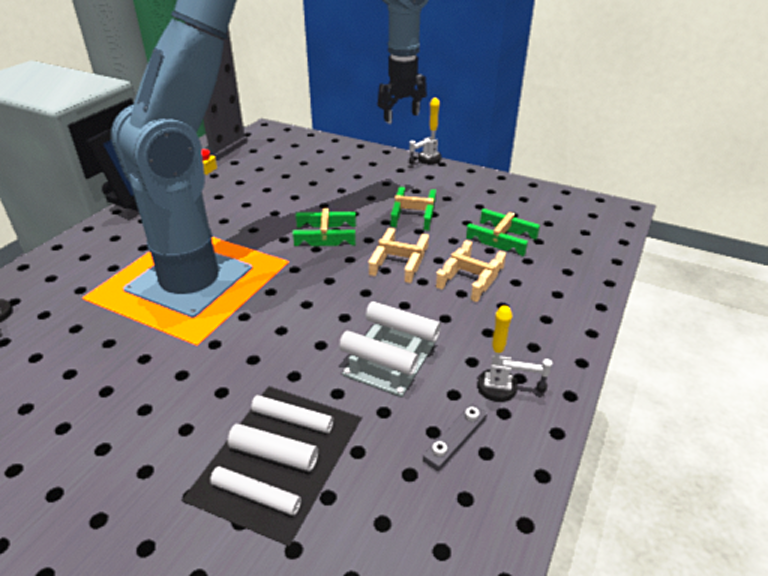

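The top view (pixels of the 1.5x picture) shows the cradle with its two tubes at (410,262) and the mat at (530,288), with thin tubes at (501,296) and (565,280) and the spare at (534,289). There are two plain wood frames, at (272,246) and (280,320), and three green-boarded ones at (190,243), (188,348) and (274,413), which are look-alikes. I'll use an enlarged crop to tell the two wooden frames apart and measure everything.

Run:
```python
from h import *
np.set_printoptions(precision=4,suppress=True)
d=np.load('top0.npz'); P=d['P']; s=np.load('scene0.npz')
im=s['image'][...,::-1]; cv2.imwrite('pics/crop1.png',cv2.resize(im[115:215,190:370],None,fx=4.4,fy=4.4,interpolation=cv2.INTER_CUBIC))
m=((P[...,2]>0.012)&(P[...,2]<0.12)).astype(np.uint8)
n,l,st,c=cv2.connectedComponentsWithStats(m,connectivity=4)
for i in range(1,n):
    if st[i,4]<60: continue
    u,v=c[i]
    Q=P[l==i]; r=cv2.minAreaRect((Q[:,:2]*1000).astype(np.float32)); print(i,(c[i]*1.5).astype(int),st[i,4],'z',np.percentile(Q[:,2],[5,50,95,99]),'rect',r)
```

```text
47 [393 170] 311 z [0.0141 0.022  0.084  0.0943] rect ((791.5983276367188, 5.17926025390625), (71.66922760009766, 122.7411117553711), 88.55585479736328)
84 [739 175] 393 z [0.0142 0.027  0.0874 0.1109] rect ((745.4111938476562, -836.8921508789062), (74.48184204101562, 121.98095703125), 12.973121643066406)
102 [457 184] 355 z [0.0129 0.0201 0.0331 0.0371] rect ((741.8344116210938, -145.54637145996094), (149.87826538085938, 37.337833404541016), 76.9637451171875)
148 [188 243] 624 z [0.0183 0.0376 0.0517 0.0554] rect ((608.35595703125, 524.1873168945312), (111.09044647216797, 160.31796264648438), 86.42671966552734)
174 [270 245] 557 z [0.0204 0.0421 0.0535 0.057 ] rect ((596.8541870117188, 322.2828063964844), (161.49110412597656, 107.89646911621094), 86.01898193359375)
183 [407 260] 1250 z [0.0173 0.0746 0.0849 0.0873] rect ((547.7957153320312, -14.068382263183594), (174.95965576171875, 151.01406860351562), 89.6004409790039)
225 [563 278] 332 z [0.0197 0.0302 0.0386 0.0412] rect ((497.06890869140625, -401.7145080566406), (149.69740295410156, 35.451961517333984), 5.567309856414795)
263 [
[... 387 characters left out ...]
748779296875), (106.2795639038086, 160.68841552734375), 8.995361328125)
389 [187 348] 563 z [0.0245 0.039  0.0528 0.0563] rect ((350.5350341796875, 528.7244873046875), (109.12132263183594, 164.52867126464844), 17.539281845092773)
446 [273 414] 580 z [0.0217 0.0382 0.0522 0.0556] rect ((185.392822265625, 324.35748291015625), (159.8743896484375, 113.95149230957031), 29.117990493774414)
553 [409 462] 293 z [0.0127 0.0217 0.1104 0.1197] rect ((66.69363403320312, -11.578689575195312), (95.24444580078125, 183.96524047851562), 5.247418403625488)
566 [372 452] 107 z [0.0123 0.0147 0.0197 0.0205] rect ((86.08060455322266, 81.21385955810547), (55.95186233520508, 62.98357391357422), 55.939353942871094)
```

View pics/crop1.png

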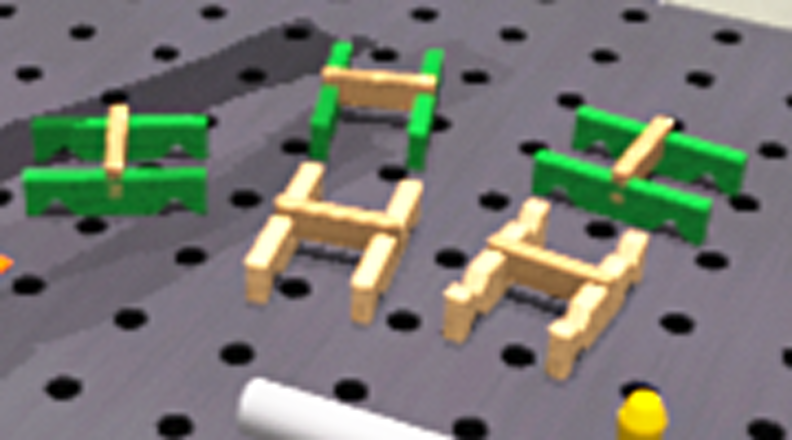

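The enlarged crop settles it. The right-hand wood frame at crop (545,290) has notched tops, so it is the double frame, at about world (0.597,0.322). The left one at crop (335,240) has flat tops, so it is the cover, at about (0.413,0.305). The green ones are the look-alikes.

Next I'll fit the tube and frame poses more exactly.

```bash
cat >> h.py <<'E'
def rect(P,cx,cy,r,z0,z1,lng=None):
    m=(P[...,2]>z0)&(P[...,2]<z1)&(np.hypot(P[...,0]-cx,P[...,1]-cy)<r)
    Q=P[m]; q=(Q[:,:2]*1000).astype(np.float32)
    # robust oriented box: scan angle, min of 1-99 percentile box area
    best=None
    for a in np.arange(-15,15,.1):
        t=np.radians(a); R=np.array([[np.cos(t),np.sin(t)],[-np.sin(t),np.cos(t)]]); w=q@R.T
        lo,hi=np.percentile(w,[1,99],axis=0); A=np.prod(hi-lo)
        if best is None or A<best[0]: best=(A,a,(R.T@((lo+hi)/2)),hi-lo)
    return len(q),np.round(best[1],1),np.round(best[2],1),np.round(best[3],1),'zmed',np.round(np.median(Q[:,2])*1000,1)
E
cat > meas.py <<'E'
from h import *
for n in ['top','scene']:
    P=np.load(n+'0.npz')['P']; print(n)
    print('table',np.nanmedian(P[(abs(P[...,0]-.5)<.2)&(abs(P[...,1]-.1)<.08)][:,2]))
    for k,a in dict(double=(.597,.322,.11,.012,.06),cover=(.413,.305,.11,.012,.06),thick1=(.548,.038,.085,.055,.1),thick2=(.548,-.066,.085,.055,.1),cradle=(.548,-.014,.13,.012,.1),
      thinL=(.461,-.242,.08,.012,.06),thinR=(.497,-.402,.08,.012,.06),spare=(.476,-.323,.08,.012,.06)).items():
        if k.startswith('thick'):
            Q=P.copy(); Q[abs(P[...,1]-a[1])>.03]=np.nan
        else: Q=P
        print(k,*rect(Q,*a))
E
python3 meas.py
```

```text
top
table 0.0012047927813304549
double 563 -4.3 [596.1 321.4] [106.1 158.4] zmed 42.0
cover 514 8.8 [413.2 303.7] [105.5 156.4] zmed 39.4
thick1 482 0.7 [549.1  37.7] [147.8  40.9] zmed 77.2
thick2 479 1.3 [547.4 -66.3] [145.9  41.5] zmed 77.1
cradle 1328 -1.4 [548.3 -12.8] [146.6 165.2] zmed 73.7
thinL 490 4.7 [ 462.9 -266.4] [145.3 105. ] zmed 31.2
thinR 422 14.9 [ 490.9 -376.9] [144.5 103.8] zmed 30.7
spare 624 -15.0 [ 473.6 -322.3] [138.2 153.1] zmed 38.4
scene
table 0.0019518039141164234
double 654 -4.1 [599.  322.4] [106.3 160.9] zmed 39.2
cover 552 9.0 [416.2 305. ] [106.2 162.9] zmed 37.8
thick1 607 1.7 [551.4  36.7] [147.8  39.5] zmed 75.9
thick2 684 2.8 [549.2 -68.6] [148.4  37.9] zmed 76.4
cradle 1885 0.3 [550.8 -19.7] [147.7 149.1] zmed 68.9
thinL 683 8.0 [ 467.7 -273.9] [147.5  91.2] zmed 30.9
thinR 1093 5.3 [ 496.4 -369.5] [147.2  90.1] zmed 31.3
spare 1214 -15.0 [ 479.9 -323.7] [137.3 154.6] zmed 37.7
```

```bash
cat >> h.py <<'E'
from scipy.optimize import least_squares
def cyl(P,cx,cy,a0,r,zc,half=.075):
    # fit axis (x,y offset, yaw, z) of a horizontal cylinder, radius r
    t=np.radians(a0); d=np.array([np.cos(t),np.sin(t)]); n=np.array([-d[1],d[0]])
    X=P[...,:2]-[cx,cy]; m=(abs(X@d)<half+.02)&(abs(X@n)<r+.008)&(P[...,2]>zc-.2*r)&(P[...,2]<zc+r+.012)
    Q=P[m]
    def f(p):
        t=np.radians(p[2]); n=np.array([-np.sin(t),np.cos(t)])
        return np.hypot((Q[:,:2]-[cx,cy])@n-p[0],Q[:,2]-p[1])-r
    s=least_squares(f,[0,zc,a0],x_scale=[.001,.001,.1],loss='soft_l1',f_scale=.002).x
    t=np.radians(s[2]); d=np.array([np.cos(t),np.sin(t)]); n=np.array([-d[1],d[0]])
    w=(Q[:,:2]-[cx,cy])@d; lo,hi=np.percentile(w,[.5,99.5])
    c=np.array([cx,cy])+n*s[0]+d*(lo+hi)/2
    return np.round([c[0]*1e3,c[1]*1e3,s[2],s[1]*1e3,(hi-lo)*1e3],1)
E
cat > m2.py <<'E'
from h import *
for n in ['top','scene']:
    P=np.load(n+'0.npz')['P']; print(n)
    for k,a in dict(thick1=(.549,.0377,0,.021,.0597),thick2=(.5475,-.0663,0,.021,.0597),thinL=(.461,-.242,7.,.015,.018),thinR=(.497,-.402,6.,.015,.018),spare=(.476,-.323,7.,.021,.024)).items():
        c=cyl(P,*a); c=cyl(P,c[0]/1e3,c[1]/1e3,c[2],*a[3:]); print(k,c)
    # cradle boards, between tubes and plate
    for nm,z0,z1,y0,y1 in [('mid boards',.036,.058,-.036,.008),('plate',.003,.03,-.12,.09)]:
        m=(P[...,2]>z0)&(P[...,2]<z1)&(P[...,1]>y0)&(P[...,1]<y1)&(abs(P[...,0]-.548)<.09)
        Q=P[m]*1e3
        for sgn in (1,-1):
            S=Q[(Q[:,0]-548)*sgn>0]; 
            if len(S)>5: print(nm,sgn,len(S),'x med',np.median(S[:,0]).round(1),'1-99',np.percentile(S[:,0],[2,98]).round(1),'slope',np.degrees(np.polyfit(S[:,1],S[:,0],1)[0]).round(2))
        print(nm,'y',np.percentile(Q[:,1],[1,99]).round(1))
c=dict(image=np.load('top0.npz')['image']); save(c,'cradle.png',(235,140,310,210),8)
E
python3 m2.py
```

```text
top
thick1 [549.   37.4   1.1  59.9 148.2]
thick2 [546.7 -66.3   1.   60.4 148.4]
thinL [ 460.7 -241.8    7.8   18.6  148.1]
thinR [ 496.9 -400.7    5.3   18.7  148.1]
spare [ 475.5 -322.     8.3   24.6  148.1]
mid boards 1 60 x med 592.8 1-99 [584.9 600.9] slope 0.82
mid boards -1 53 x med 504.0 1-99 [496.3 511.5] slope -2.03
mid boards y [-35.5   6.1]
plate 1 392 x med 577.4 1-99 [549.6 635.6] slope -0.2
plate -1 406 x med 515.7 1-99 [460.7 546.5] slope 1.48
plate y [-118.6   86.8]
scene
thick1 [551.1  39.9   0.9  60.5 149. ]
thick2 [548.9 -64.    1.   60.4 150. ]
thinL [ 462.8 -239.8    7.8   18.6  148.8]
thinR [ 498.9 -398.8    5.2   18.6  149.2]
spare [ 476.9 -319.4    8.1   24.5  150. ]
mid boards 1 48 x med 596.5 1-99 [586.7 603.7] slope 1.96
mid boards -1 48 x med 507.6 1-99 [497.6 513.6] slope 1.57
mid boards y [-25.4   7.1]
plate 1 567 x med 601.7 1-99 [549.7 634.8] slope 3.36
plate -1 427 x med 521.9 1-99 [468.7 546.8] slope 3.56
plate y [-113.7   70.5]
```

View pics/cradle.png

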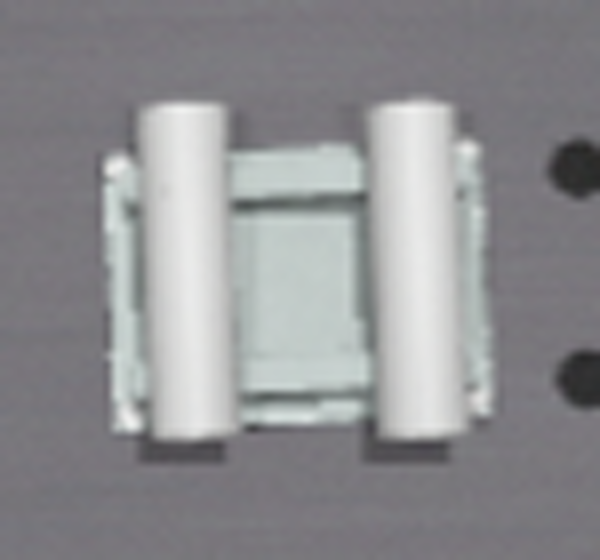

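Both cameras agree on everything apart from a fixed bias of about 2 mm. The cradle centre is at about (549,-13) mm with yaw +1.0°, and the double frame is at about (597.6,322) with yaw -4.2°. I'm moving above the double frame.

Call:
carry_out([
  {"xyz": [0.8,-0.66,0],"dr": [0,0,0.117]},
  {"xyz": [0.8,-0.66,0],"dr": [0,0,0.117]},
  {"xyz": [0.8,-0.66,0],"dr": [0,0,0.117]},
  {"xyz": [0.8,-0.66,0],"dr": [0,0,0.117]},
], fingers=0.5, squeeze=40)

```text
t: 0.43
position: [0.3632, 0.5168, 0.2448]
tcp_rot: [[0.075, 0.997, 0.003], [0.997, -0.075, -0.004], [-0.004, 0.003, -1.0]]
ft_force: [0.2, 0.3, -0.0]
opening: 0.0429
```

Call:
carry_out([
  {"xyz": [0.8,-0.66,0]},
  {"xyz": [0.8,-0.66,0]},
  {"xyz": [0.8,-0.66,0]},
  {"xyz": [0.8,-0.66,0]},
])

```text
validation failed for argument at $.pl...
```

Call:
carry_out([
  {"xyz": [0.8,-0.66,0]},
  {"xyz": [0.8,-0.66,0]},
  {"xyz": [0.8,-0.66,0]},
  {"xyz": [0.8,-0.66,0]},
])

```text
validation failed for argument at $.pl...
```

Call:
carry_out([
  {"xyz": [0.8,-0.66,-0.9]},
  {"xyz": [0.8,-0.66,-0.9]},
  {"xyz": [0.8,-0.66,-0.9]},
  {"xyz": [0.8,-0.66,-0.9]},
  {"xyz": [0.8,-0.66,-0.9]},
  {"xyz": [0.8,-0.66,-0.9]},
])

```text
validation failed for argument at $.pl...
```

Call:
carry_out([
  {"xyz": [0.8,-0.66,0],"dr": [0,0,0]},
  {"xyz": [0.8,-0.66,0],"dr": [0,0,0]},
  {"xyz": [0.8,-0.66,0],"dr": [0,0,0]},
  {"xyz": [0.8,-0.66,0],"dr": [0,0,0]},
])

```text
t: 0.77
position: [0.4422, 0.4508, 0.2449]
tcp_rot: [[0.082, 0.997, 0.003], [0.997, -0.082, -0.003], [-0.003, 0.003, -1.0]]
ft_force: [0.3, -0.2, 0.2]
opening: 0.0425
```

Call:
carry_out([
  {"xyz": [0.8,-0.66,0],"dr": [0,0,0]},
  {"xyz": [0.8,-0.66,0],"dr": [0,0,0]},
  {"xyz": [0.8,-0.66,0],"dr": [0,0,0]},
  {"xyz": [0.8,-0.66,0],"dr": [0,0,0]},
])

```text
t: 1.1
position: [0.5213, 0.385, 0.2449]
tcp_rot: [[0.081, 0.997, 0.002], [0.997, -0.081, -0.003], [-0.003, 0.003, -1.0]]
ft_force: [0.4, -0.3, -0.5]
opening: 0.0425
```

Call:
carry_out([
  {"xyz": [0.8,-0.66,-0.9],"dr": [0,0,0]},
  {"xyz": [0.8,-0.66,-0.9],"dr": [0,0,0]},
  {"xyz": [0.8,-0.66,-0.9],"dr": [0,0,0]},
  {"xyz": [0.8,-0.66,-0.9],"dr": [0,0,0]},
  {"xyz": [0.8,-0.66,-0.9],"dr": [0,0,0]},
  {"xyz": [0.8,-0.66,-0.9],"dr": [0,0,0]},
])

```text
t: 1.6
position: [0.5956, 0.3255, 0.1549]
tcp_rot: [[0.072, 0.997, -0.002], [0.997, -0.072, 0.001], [0.001, -0.002, -1.0]]
ft_force: [-0.1, 0.5, 0.9]
opening: 0.0423
```

```bash
cat >> h.py <<'E'
def st():
    s=robot.observe(); R=s['tcp_rot']
    print('t %.2f'%s['t'],'pos',np.round(s['position']*1e3,1),'yaw %.2f'%np.degrees(np.arctan2(R[1,0],R[0,0])),'z',np.round(R[:,2],4),'F',np.round(s['ft_force'],1),'op %.1f'%(s['opening']*1e3),'j7 %.0f'%s['joint_pos'][6])
E
python3 - <<'E'
from h import *
c=cam('scene'); save(c,'a.png',(230,90,390,230),5); st()
E
```

```text
t 1.65 pos [595.4 327.  156. ] yaw 85.97 z [-5.0e-04  2.3e-03 -1.0e+00] F [-1.1  0.4 -0.2] op 43.1 j7 53
```

View pics/a.png

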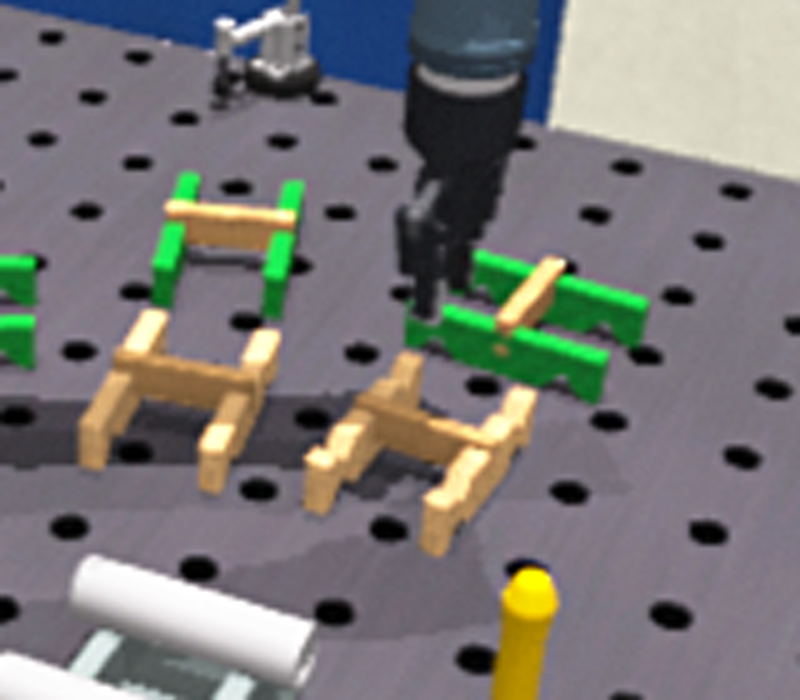

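The gripper stands over the double-notched frame (crop (430,260), frame at (430,420)). I'm going down in two steps.

Call:
carry_out([
  {"xyz": [0.01,-0.02,-0.3],"dr": [0,0,0]},
  {"xyz": [0.01,-0.02,-0.6],"dr": [0,0,0]},
  {"xyz": [0.01,-0.02,-0.8],"dr": [0,0,0]},
  {"xyz": [0.01,-0.02,-0.8],"dr": [0,0,0]},
  {"xyz": [0.01,-0.02,-0.8],"dr": [0,0,0]},
  {"xyz": [0.01,-0.02,-0.8],"dr": [0,0,0]},
])

```text
t: 2.15
position: [0.5983, 0.3245, 0.0778]
tcp_rot: [[0.071, 0.998, 0.003], [0.998, -0.071, 0.003], [0.003, 0.003, -1.0]]
ft_force: [0.6, 0.3, 0.5]
opening: 0.0434
```

```bash
python3 -c "
from h import *
st()"
```

```text
t 2.15 pos [598.3 324.5  77.8] yaw 85.96 z [ 0.0028  0.0026 -1.    ] F [0.6 0.3 0.5] op 43.4 j7 53
```

Call:
carry_out([
  {"xyz": [0,-0.01,-0.25],"dr": [0,0,0]},
  {"xyz": [0,-0.01,-0.47],"dr": [0,0,0]},
  {"xyz": [0,-0.01,-0.47],"dr": [0,0,0]},
  {"xyz": [0,-0.01,-0.47],"dr": [0,0,0]},
  {"xyz": [0,-0.01,-0.47],"dr": [0,0,0]},
  {"xyz": [0,-0.01,-0.47],"dr": [0,0,0]},
])

```text
t: 2.65
position: [0.5992, 0.3222, 0.0308]
tcp_rot: [[0.072, 0.997, 0.003], [0.997, -0.072, 0.002], [0.002, 0.003, -1.0]]
ft_force: [-0.1, -0.6, -0.7]
opening: 0.0425
```

```bash
python3 -c "
from h import *
st()"
```

```text
t 2.65 pos [599.2 322.2  30.8] yaw 85.87 z [ 0.0032  0.002  -1.    ] F [-0.1 -0.6 -0.7] op 42.5 j7 53
```

Call:
carry_out([
  {"xyz": [0,0,0],"dr": [0,0,0]},
  {"xyz": [0,0,0],"dr": [0,0,0]},
  {"xyz": [0,0,0],"dr": [0,0,0]},
  {"xyz": [0,0,0],"dr": [0,0,0]},
  {"xyz": [0,0,0],"dr": [0,0,0]},
  {"xyz": [0,0,0],"dr": [0,0,0]},
  {"xyz": [0,0,0],"dr": [0,0,0]},
  {"xyz": [0,0,0],"dr": [0,0,0]},
], fingers=0, squeeze=50)

```text
t: 3.32
position: [0.5984, 0.3216, 0.0294]
tcp_rot: [[0.072, 0.997, 0.001], [0.997, -0.072, 0.001], [0.001, 0.001, -1.0]]
ft_force: [-0.5, 0.5, 5.4]
opening: 0.0134
```

```bash
python3 -c "
from h import *
st()"
```

```text
t 3.32 pos [598.4 321.6  29.4] yaw 85.86 z [ 1.3e-03  9.0e-04 -1.0e+00] F [-0.5  0.5  5.4] op 13.4 j7 53
```

Gripped at 13.4 mm. Lifting and carrying.

Call:
carry_out([
  {"xyz": [0,0,0.2],"dr": [0,0,0]},
  {"xyz": [0,0,0.5],"dr": [0,0,0]},
  {"xyz": [0,0,0.8],"dr": [0,0,0]},
  {"xyz": [0,0,1],"dr": [0,0,0]},
  {"xyz": [0,0,1],"dr": [0,0,0]},
])

```text
t: 3.73
position: [0.6003, 0.3225, 0.133]
tcp_rot: [[0.072, 0.997, 0.007], [0.997, -0.072, 0.004], [0.004, 0.006, -1.0]]
ft_force: [1.7, 0.8, -1.3]
opening: 0.0134
```

Call:
carry_out([
  {"xyz": [-0.07,-0.2,0.3],"dr": [0,0,0.01]},
  {"xyz": [-0.13,-0.5,0.5],"dr": [0,0,0.02]},
  {"xyz": [-0.13,-0.8,0.6],"dr": [0,0,0.028]},
  {"xyz": [-0.13,-1,0.6],"dr": [0,0,0.028]},
])

```text
t: 4.07
position: [0.5854, 0.2179, 0.1895]
tcp_rot: [[-0.015, 1.0, 0.002], [1.0, 0.015, -0.001], [-0.001, 0.002, -1.0]]
ft_force: [1.2, -1.1, -2.4]
opening: 0.0137
```

Call:
carry_out([
  {"xyz": [-0.07,-0.4,0],"dr": [0,0,0]},
  {"xyz": [-0.13,-0.7,0],"dr": [0,0,0]},
  {"xyz": [-0.2,-1,0],"dr": [0,0,0]},
  {"xyz": [-0.2,-1,0],"dr": [0,0,0]},
])

```text
t: 4.4
position: [0.5626, 0.112, 0.1864]
tcp_rot: [[-0.007, 1.0, -0.005], [1.0, 0.007, -0.006], [-0.006, -0.005, -1.0]]
ft_force: [-0.1, -1.0, -3.4]
opening: 0.013
```

Call:
carry_out([
  {"xyz": [-0.05,-0.4,0],"dr": [0,0,0]},
  {"xyz": [-0.1,-0.7,0],"dr": [0,0,0]},
  {"xyz": [-0.16,-1,0],"dr": [0,0,0]},
  {"xyz": [-0.16,-1,0],"dr": [0,0,0]},
])

```text
t: 4.73
position: [0.5464, 0.0128, 0.1867]
tcp_rot: [[-0.007, 1.0, -0.004], [1.0, 0.007, -0.005], [-0.005, -0.004, -1.0]]
ft_force: [-0.3, -1.6, -3.0]
opening: 0.0134
```

Call:
carry_out([
  {"xyz": [0,-0.2,0],"dr": [0,0,0]},
  {"xyz": [0,-0.36,-0.2],"dr": [0,0,0]},
  {"xyz": [0,-0.36,-0.3],"dr": [0,0,0]},
  {"xyz": [0,-0.36,-0.3],"dr": [0,0,0]},
  {"xyz": [0,-0.36,-0.3],"dr": [0,0,0]},
  {"xyz": [0,-0.36,-0.3],"dr": [0,0,0]},
  {"xyz": [0,-0.36,-0.3],"dr": [0,0,0]},
])

```text
t: 5.32
position: [0.5492, -0.0136, 0.1588]
tcp_rot: [[-0.017, 1.0, 0.001], [1.0, 0.017, 0.001], [0.001, 0.001, -1.0]]
ft_force: [-0.5, -0.3, -2.0]
opening: 0.0133
```

Run:
```python
from h import *
st()
for n in ['top','scene']:
    c=cam(n); save(c,'b_%s.png'%n,(220,120,330,220) if n=='top' else (200,160,330,270),6); P=c['P']
    s=robot.observe()['position']; print(n,rect(P,s[0],s[1],.105,.125,.18))
    for y in (1,-1):
      m=(np.hypot(P[...,0]-s[0],P[...,1]-s[1])<.11)&(P[...,2]>.125)&(P[...,2]<.18)&((P[...,1]-s[1])*y>.045); Q=P[m]*1e3
      m1=Q[:,0]>s[0]*1e3; print(y,len(Q),'y end',np.percentile(Q[:,1],[2,98]).round(1),'x outer',np.percentile(Q[:,0],[2,98]).round(1),'z',np.median(Q[m1,2]).round(1),np.median(Q[~m1,2]).round(1))
st()
```

```text
t 5.32 pos [549.2 -13.6 158.8] yaw 90.99 z [ 9.e-04  6.e-04 -1.e+00] F [-0.5 -0.3 -2. ] op 13.3 j7 88
top (166, np.float64(1.5), array([546.2,  39.7]), array([105.7,  51.2]), 'zmed', np.float64(168.0))
1 120 y end [33.  65.1] x outer [493.4 598.8] z 165.3 167.1Traceback (most recent call last):
  File "<stdin>", line 8, in <module>
    return _quantile_unchecked(
        a, q, axis, out, overwrite_input, method, keepdims, weights)
    return _ureduce(a,
                    func=_quantile_ureduce_func,
    ...<5 lines>...
                    overwrite_input=overwrite_input,
                    method=method)
    r = func(a, **kwargs)
    result = _quantile(arr,
                       quantiles=q,
    ...<2 lines>...
                       out=out,
                       weights=wgt)
    slices_having_nans = np.isnan(arr[-1, ...])
                                  ~~~^^^^^^^^^
IndexError: index -1 is out of bounds for axis 0 with size 0
```

```bash
cat > m3.py <<'E'
from h import *
import sys
z0=float(sys.argv[1])  # height band above which the held frame's boards lie
s=robot.observe()['position']; st()
for n in ['top','scene']:
    c=cam(n); save(c,sys.argv[2]+n+'.png',(220,120,330,220) if n=='top' else (200,140,330,260),6); P=c['P']; im=c['image'].astype(int)
    wood=(im[...,0]-im[...,2]>35)&(P[...,2]>z0)&(P[...,2]<z0+.06)&(np.hypot(P[...,0]-s[0],P[...,1]-s[1])<.11)
    t=np.radians(1.0); R=np.array([[np.cos(t),np.sin(t)],[-np.sin(t),np.cos(t)]])
    C=np.array([.5482,-.0144]) if n=='top' else np.array([.551,-.012])
    q=(P[wood][:,:2]-C)@R.T*1e3   # cradle frame of that camera
    print(n,len(q))
    for a in range(-90,90,30):
        w=q[(q[:,1]>a)&(q[:,1]<a+30)]
        if len(w)>8: print(' y',a,len(w),'x range',np.percentile(w[:,0],[2,98]).round(1))
    print(' y range',np.percentile(q[:,1],[1,99]).round(1))
E
python3 m3.py 0.125 b_
```

```text
t 5.37 pos [549.2 -13.8 158.9] yaw 90.98 z [ 1.2e-03  4.0e-04 -1.0e+00] F [-0.   0.2 -2.8] op 12.9 j7 88
top 139
 y 30 70 x range [-53.1  50.7]
 y 60 65 x range [-53.   51.5]
 y range [28.2 79.1]
scene 916
 y -90 237 x range [-54.5  51.3]
 y -60 156 x range [-54.4  51.3]
 y -30 308 x range [-52.5  51.4]
 y 0 97 x range [-53.4  51.5]
 y 30 57 x range [-52.6  51.5]
 y 60 61 x range [36.1 52. ]
 y range [-81.4  75.6]
```

View pics/b_scene.png

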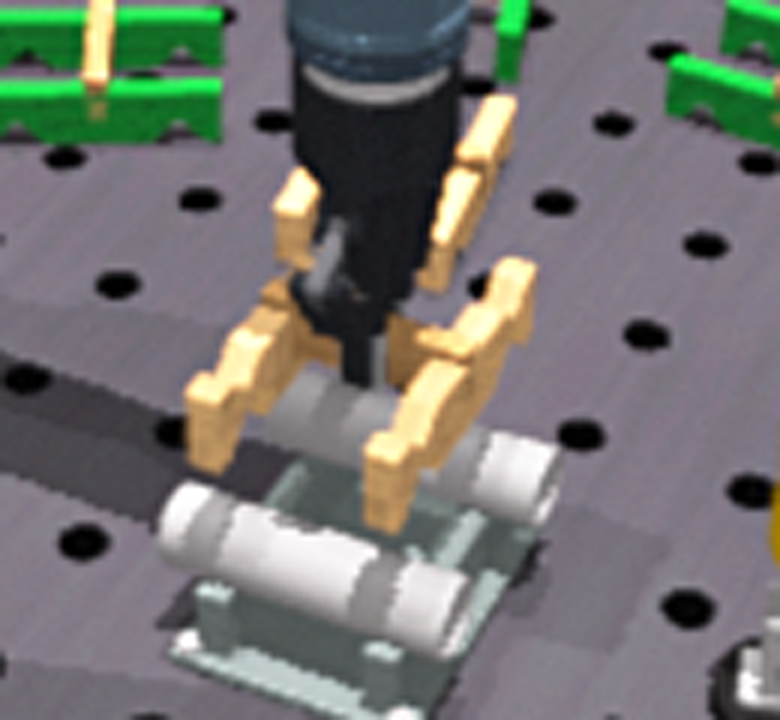

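Held level and square, with the notches over the tubes. It sits about 1.2 mm low in x in both cameras, so I'll correct by +1.2 mm and lower it in steps.

Call:
carry_out([
  {"xyz": [0.012,0,-0.2],"dr": [0,0,0]},
  {"xyz": [0.012,0,-0.4],"dr": [0,0,0]},
  {"xyz": [0.012,0,-0.5],"dr": [0,0,0]},
  {"xyz": [0.012,0,-0.53],"dr": [0,0,0]},
  {"xyz": [0.012,0,-0.56],"dr": [0,0,0]},
  {"xyz": [0.012,0,-0.57],"dr": [0,0,0]},
  {"xyz": [0.012,0,-0.58],"dr": [0,0,0]},
  {"xyz": [0.012,0,-0.58],"dr": [0,0,0]},
])

```text
t: 6.13
position: [0.5506, -0.0148, 0.101]
tcp_rot: [[-0.016, 1.0, 0.001], [1.0, 0.016, 0.0], [0.0, 0.001, -1.0]]
ft_force: [0.3, -0.0, -2.5]
opening: 0.0134
```

```bash
python3 m3.py 0.06 c_
```

```text
t 6.13 pos [550.6 -14.8 101. ] yaw 90.91 z [ 1.4e-03  1.0e-04 -1.0e+00] F [ 0.3 -0.  -2.5] op 13.4 j7 88
top 124
 y 0 10 x range [-51.6 -37.1]
 y 30 61 x range [-51.5  53.1]
 y 60 53 x range [-51.7  53.6]
 y range [25.9 78.7]
scene 806
 y -90 225 x range [-54.3  52.5]
 y -60 156 x range [-54.1  52.7]
 y -30 240 x range [-51.3  52.8]
 y 0 72 x range [-51.7  53.2]
 y 30 62 x range [-49.   53.2]
 y 60 51 x range [37.8 53.8]
 y range [-82.4  73.7]
```

Call:
carry_out([
  {"xyz": [0,0.008,0],"dr": [0,0,0]},
  {"xyz": [0,0.008,-0.01],"dr": [0,0,0]},
  {"xyz": [0,0.008,-0.02],"dr": [0,0,0]},
  {"xyz": [0,0.008,-0.02],"dr": [0,0,0]},
])

```text
t: 6.57
position: [0.5506, -0.0148, 0.1005]
tcp_rot: [[-0.016, 1.0, 0.001], [1.0, 0.016, -0.001], [-0.001, 0.001, -1.0]]
ft_force: [-6.3, -2.0, 18.4]
opening: 0.0133
```

Contact at the expected height: 100.5 mm read, about 100.6 expected. Releasing.

Call:
carry_out([
  {"xyz": [0,0,0.01],"dr": [0,0,0]},
  {"xyz": [0,0,0.01],"dr": [0,0,0]},
  {"xyz": [0,0,0.01],"dr": [0,0,0]},
  {"xyz": [0,0,0.01],"dr": [0,0,0]},
  {"xyz": [0,0,0.01],"dr": [0,0,0]},
], fingers=0.4)

```text
t: 6.98
position: [0.5499, -0.0139, 0.0991]
tcp_rot: [[-0.016, 1.0, -0.0], [1.0, 0.016, 0.0], [0.0, -0.0, -1.0]]
ft_force: [0.7, -0.2, -1.1]
opening: 0.0341
```

Call:
carry_out([
  {"xyz": [0,0,0.2],"dr": [0,0,0]},
  {"xyz": [0,0,0.5],"dr": [0,0,0]},
  {"xyz": [0,0,0.8],"dr": [0,0,0]},
  {"xyz": [0,0,1],"dr": [0,0,0]},
  {"xyz": [0,0,1],"dr": [0,0,0]},
], fingers=0.6)

```text
t: 7.4
position: [0.5528, -0.014, 0.2036]
tcp_rot: [[-0.016, 1.0, 0.008], [1.0, 0.016, 0.0], [0.0, 0.008, -1.0]]
ft_force: [1.0, -0.6, 0.8]
opening: 0.0513
```

Call:
carry_out([
  {"xyz": [-0.3,-0.4,0],"dr": [0,0,0.02]},
  {"xyz": [-0.4,-0.8,0],"dr": [0,0,0.038]},
  {"xyz": [-0.45,-1,0],"dr": [0,0,0.038]},
  {"xyz": [-0.45,-1,0],"dr": [0,0,0.038]},
])

```text
t: 7.73
position: [0.5021, -0.1211, 0.1986]
tcp_rot: [[-0.126, 0.992, -0.002], [0.992, 0.126, -0.003], [-0.003, -0.003, -1.0]]
ft_force: [0.7, -0.5, 0.3]
opening: 0.0511
```

Call:
carry_out([
  {"xyz": [-0.2,-0.4,0],"dr": [0,0,0]},
  {"xyz": [-0.4,-0.8,0],"dr": [0,0,0]},
  {"xyz": [-0.43,-1,0],"dr": [0,0,0]},
  {"xyz": [-0.43,-1,0],"dr": [0,0,0]},
])

```text
t: 8.07
position: [0.4591, -0.2202, 0.1987]
tcp_rot: [[-0.126, 0.992, -0.002], [0.992, 0.126, -0.003], [-0.003, -0.002, -1.0]]
ft_force: [0.1, -1.3, 0.3]
opening: 0.0513
```

Run:
```python
from h import *
st()
for n in ['top','scene']:
    c=cam(n); P=c['P']
    if n=='scene': save(c,'d_scene.png',(200,170,330,270),6)
    t=np.radians(1.0); R=np.array([[np.cos(t),np.sin(t)],[-np.sin(t),np.cos(t)]])
    C=np.array([.5482,-.0144]) if n=='top' else np.array([.5500,-.012])
    im=c['image'].astype(int)
    wood=(im[...,0]-im[...,2]>35)&(P[...,2]>.06)&(P[...,2]<.14)&(np.hypot(P[...,0]-C[0],P[...,1]-C[1])<.11)
    q=np.c_[(P[wood][:,:2]-C)@R.T*1e3,P[wood][:,2]*1e3]
    print(n,len(q),'rect',rect(np.where(wood[...,None],P,np.nan),C[0],C[1],.12,.06,.14))
    for a in range(-90,90,30):
        w=q[(q[:,1]>a)&(q[:,1]<a+30)]; print(' y',a,len(w),'x',np.percentile(w[:,0],[2,98]).round(1) if len(w)>8 else '','z90', np.percentile(w[:,2],90).round(1) if len(w)>8 else '')
    print(' y range',np.percentile(q[:,1],[1,99]).round(1))
    for k,a in dict(thinL=(.461,-.242,7.,.015,.018),thinR=(.497,-.401,6.,.015,.018)).items(): print(k,cyl(P,*a))
```

```text
t 8.07 pos [ 459.1 -220.2  198.7] yaw 97.23 z [-0.0017 -0.0028 -1.    ] F [ 0.1 -1.3  0.3] op 51.3 j7 119
top 532 rect (532, np.float64(0.8), array([548.6, -14.1]), array([105.5, 154.5]), 'zmed', np.float64(114.4))
 y -90 58 x [-52.6  53.4] z90 120.2
 y -60 86 x [-51.2  52.2] z90 116.6
 y -30 126 x [-51.9  52.8] z90 123.3
 y 0 130 x [-52.1  52. ] z90 125.2
 y 30 73 x [-51.4  51.4] z90 117.8
 y 60 59 x [-52.3  53.2] z90 119.7
 y range [-77.2  77.4]
thinL [ 460.9 -243.2    8.    18.9  147.7]
thinR [ 496.9 -400.4    4.4   18.2  149.4]
scene 1087 rect (1087, np.float64(0.6), array([550.7, -14.1]), array([107.3, 159.7]), 'zmed', np.float64(107.7))
 y -90 218 x [-58.5  53.8] z90 115.4
 y -60 162 x [-51.9  54. ] z90 115.8
 y -30 390 x [-50.4  53.7] z90 122.2
 y 0 117 x [-51.3  54.1] z90 123.1
 y 30 100 x [-51.9  54. ] z90 114.4
 y 60 100 x [-52.4  54.4] z90 116.0
 y range [-82.   78.1]
thinL [ 462.3 -239.7    7.7   18.6  149. ]
thinR [ 498.5 -398.8    5.2   18.7  149.5]
```

View pics/d_scene.png

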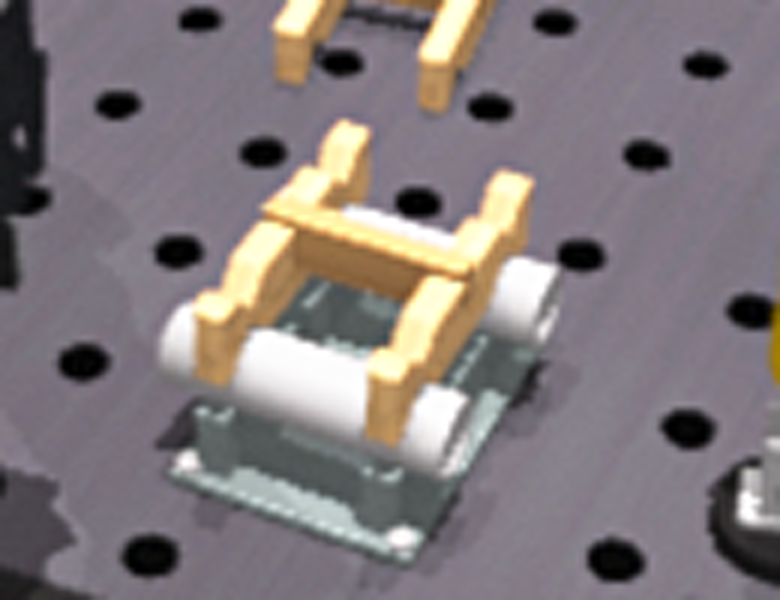

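The frame sits fully down and square on the thick tubes: rail top about 122 mm, centre within 0.5 mm in the top camera. Next is the left thin tube at about (461.5,-242), yaw 7.8°.

Call:
carry_out([
  {"xyz": [0.024,-0.22,0],"dr": [0,0,0.003]},
  {"xyz": [0.024,-0.22,-0.4],"dr": [0,0,0.003]},
  {"xyz": [0.024,-0.22,-0.8],"dr": [0,0,0.003]},
  {"xyz": [0.024,-0.22,-1],"dr": [0,0,0.003]},
  {"xyz": [0.024,-0.22,-1],"dr": [0,0,0.003]},
])

```text
t: 8.58
position: [0.4619, -0.2325, 0.0948]
tcp_rot: [[-0.147, 0.989, -0.008], [0.989, 0.147, 0.004], [0.006, -0.007, -1.0]]
ft_force: [-0.9, 1.6, 0.1]
opening: 0.0511
```

Call:
carry_out([
  {"xyz": [0,0,-0.3],"dr": [0,0,0]},
  {"xyz": [0,0,-0.55],"dr": [0,0,0]},
  {"xyz": [0,0,-0.7],"dr": [0,0,0]},
  {"xyz": [0,0,-0.77],"dr": [0,0,0]},
  {"xyz": [0,0,-0.77],"dr": [0,0,0]},
  {"xyz": [0,0,-0.77],"dr": [0,0,0]},
  {"xyz": [0,0,-0.77],"dr": [0,0,0]},
])

```text
t: 9.17
position: [0.4657, -0.2362, 0.0237]
tcp_rot: [[-0.144, 0.99, 0.002], [0.99, 0.144, -0.001], [-0.001, 0.002, -1.0]]
ft_force: [-0.1, -0.2, 0.9]
opening: 0.0511
```

Call:
carry_out([
  {"xyz": [-0.042,-0.056,0],"dr": [0,0,-0.003]},
  {"xyz": [-0.042,-0.056,0],"dr": [0,0,-0.003]},
  {"xyz": [-0.042,-0.056,-0.02],"dr": [0,0,-0.003]},
  {"xyz": [-0.042,-0.056,-0.02],"dr": [0,0,-0.003]},
  {"xyz": [-0.042,-0.056,-0.02],"dr": [0,0,-0.003]},
])

```text
t: 9.58
position: [0.4601, -0.2416, 0.0203]
tcp_rot: [[-0.135, 0.991, 0.0], [0.991, 0.135, 0.0], [0.0, 0.0, -1.0]]
ft_force: [0.9, 0.7, -0.1]
opening: 0.0511
```

```bash
python3 -c "
from h import *
st()
for n in ['top','scene']: print(cyl(cam(n)['P'],.461,-.242,7.,.015,.018))
st()"
```

```text
t 9.58 pos [ 460.1 -241.6   20.3] yaw 97.74 z [ 1.e-04  1.e-04 -1.e+00] F [ 0.9  0.7 -0.1] op 51.1 j7 122
[ 460.6 -242.5    7.9   18.6  147.3]
[ 462.4 -239.7    7.6   18.6  149.6]
t 9.68 pos [ 460.2 -241.6   20.3] yaw 97.75 z [ 1.e-04  1.e-04 -1.e+00] F [ 0.2  0.6 -0.9] op 51.4 j7 122
```

Call:
carry_out([
  {"xyz": [0.012,0,0],"dr": [0,0,0]},
  {"xyz": [0.012,0,0],"dr": [0,0,0]},
  {"xyz": [0.012,0,0],"dr": [0,0,0]},
  {"xyz": [0.012,0,0],"dr": [0,0,0]},
  {"xyz": [0.012,0,0],"dr": [0,0,0]},
  {"xyz": [0.012,0,0],"dr": [0,0,0]},
  {"xyz": [0.012,0,0],"dr": [0,0,0]},
], fingers=0)

```text
t: 10.27
position: [0.4617, -0.2416, 0.0205]
tcp_rot: [[-0.135, 0.991, 0.001], [0.991, 0.135, -0.0], [-0.0, 0.001, -1.0]]
ft_force: [0.6, 1.2, 5.6]
opening: 0.0285
```

```bash
python3 -c "
from h import *
st()"
```

```text
t 10.27 pos [ 461.7 -241.6   20.5] yaw 97.75 z [ 7.e-04 -1.e-04 -1.e+00] F [0.6 1.2 5.6] op 28.5 j7 122
```

Call:
carry_out([
  {"xyz": [0,0,0.2],"dr": [0,0,0]},
  {"xyz": [0,0,0.5],"dr": [0,0,0]},
  {"xyz": [0,0,0.8],"dr": [0,0,0]},
  {"xyz": [0,0,1],"dr": [0,0,0]},
  {"xyz": [0,0,1],"dr": [0,0,0]},
])

```text
t: 10.68
position: [0.4632, -0.2428, 0.1235]
tcp_rot: [[-0.134, 0.991, 0.005], [0.991, 0.134, -0.002], [-0.003, 0.005, -1.0]]
ft_force: [1.1, 0.5, -2.6]
opening: 0.0283
```

Call:
carry_out([
  {"xyz": [0.1,0.2,0.3],"dr": [0,0,-0.02]},
  {"xyz": [0.3,0.5,0.5],"dr": [0,0,-0.037]},
  {"xyz": [0.5,0.8,0.5],"dr": [0,0,-0.037]},
  {"xyz": [0.6,1,0.5],"dr": [0,0,-0.037]},
  {"xyz": [0.6,1,0.5],"dr": [0,0,-0.037]},
])

```text
t: 11.1
position: [0.5234, -0.1349, 0.1691]
tcp_rot: [[-0.027, 1.0, 0.0], [1.0, 0.027, 0.004], [0.004, 0.0, -1.0]]
ft_force: [0.4, 0.8, -3.7]
opening: 0.0284
```

Call:
carry_out([
  {"xyz": [0.15,0.35,0],"dr": [0,0,0]},
  {"xyz": [0.285,0.75,0],"dr": [0,0,0]},
  {"xyz": [0.285,0.755,0],"dr": [0,0,0]},
  {"xyz": [0.285,0.755,0],"dr": [0,0,0]},
  {"xyz": [0.285,0.755,0],"dr": [0,0,0]},
  {"xyz": [0.285,0.755,0],"dr": [0,0,0]},
  {"xyz": [0.285,0.755,0],"dr": [0,0,0]},
])

```text
t: 11.68
position: [0.549, -0.0679, 0.1697]
tcp_rot: [[-0.016, 1.0, -0.001], [1.0, 0.016, -0.001], [-0.001, -0.001, -1.0]]
ft_force: [0.5, 0.8, -2.8]
opening: 0.0282
```

```bash
cat > m4.py <<'E'
from h import *
import sys
st(); s=robot.observe()['position']; zc=float(sys.argv[1]) if len(sys.argv)>1 else s[2]-.0025
ys=[float(sys.argv[2])] if len(sys.argv)>2 else [s[1]]
t=np.radians(1.0); R=np.array([[np.cos(t),np.sin(t)],[-np.sin(t),np.cos(t)]])
for n in ['top','scene']:
    c=cam(n); P=c['P']; C=np.array([548.5,-14.2]) if n=='top' else np.array([550.4,-12])
    im=c['image'].astype(int); Q=np.where((im.max(2)-im.min(2)<30)[...,None],P,np.nan)
    d=(Q-[*s[:2],zc]); d=d[np.isfinite(d[...,0])]
    for y in ys:
        r=cyl(Q,s[0],y,1.,.015,zc); m=Q[(abs(Q[...,1]-r[1]/1e3)<.012)&(abs(Q[...,2]-zc)<.02)&(abs(Q[...,0]-s[0])<.1)]
        q=(m[:,:2]*1e3-C)@R.T
        print(n,len(m),'cyl',r,'in cradle',((r[:2]-C)@R.T).round(1),'ends',np.percentile(q[:,0],[.5,2,98,99.5]).round(1))
E
python3 m4.py
```

```text
t 11.68 pos [549.  -67.9 169.7] yaw 90.94 z [-1.4e-03 -7.0e-04 -1.0e+00] F [ 0.5  0.8 -2.8] op 28.2 j7 95Traceback (most recent call last):
  File "m4.py", line 11, in <module>
    r=cyl(Q,s[0],y,1.,.015,zc); m=Q[(abs(Q[...,1]-r[1]/1e3)<.012)&(abs(Q[...,2]-zc)<.02)&(abs(Q[...,0]-s[0])<.1)]
  File "h.py", line 34, in cyl
    w=(Q[:,:2]-[cx,cy])@d; lo,hi=np.percentile(w,[.5,99.5])
                                 ~~~~~~~~~~~~~^^^^^^^^^^^^^
    return _quantile_unchecked(
        a, q, axis, out, overwrite_input, method, keepdims, weights)
    return _ureduce(a,
                    func=_quantile_ureduce_func,
    ...<5 lines>...
                    overwrite_input=overwrite_input,
                    method=method)
    r = func(a, **kwargs)
    result = _quantile(arr,
                       quantiles=q,
    ...<2 lines>...
                       out=out,
                       weights=wgt)
    slices_having_nans = np.isnan(arr[-1, ...])
                                  ~~~^^^^^^^^^
IndexError: index -1 is out of bounds for axis 0 with size 0
```

```bash
python3 - <<'E'
import re
s=open('m4.py').read()
s=s.replace("    for y in ys:\n        r=","    for y in ys:\n      try:\n        r=").replace("        print(n,len(m)","        print(n,len(m)").rstrip()+"\n      except IndexError: print(n,'hidden')\n"
open('m4.py','w').write(s)
E
python3 m4.py
```

```text
t 11.73 pos [549.2 -67.7 169.9] yaw 90.95 z [-9.e-04 -5.e-04 -1.e+00] F [ 0.7  0.2 -2.1] op 28.4 j7 95
top hidden
scene 249 cyl [549.7 -64.6   1.1 168.6 149.5] in cradle [ -1.6 -52.6] ends [-76.  -73.9  72.5  73.6]
```

Call:
carry_out([
  {"xyz": [0.013,0.008,-0.2],"dr": [0,0,0]},
  {"xyz": [0.013,0.008,-0.33],"dr": [0,0,0]},
  {"xyz": [0.013,0.008,-0.39],"dr": [0,0,0]},
  {"xyz": [0.013,0.008,-0.42],"dr": [0,0,0]},
  {"xyz": [0.013,0.008,-0.435],"dr": [0,0,0]},
  {"xyz": [0.013,0.008,-0.435],"dr": [0,0,0]},
])

```text
t: 12.33
position: [0.5514, -0.0656, 0.1271]
tcp_rot: [[-0.019, 1.0, 0.0], [1.0, 0.019, -0.0], [-0.0, 0.0, -1.0]]
ft_force: [0.1, -0.5, -2.7]
opening: 0.0282
```

```bash
python3 m4.py
```

```text
t 12.33 pos [551.4 -65.6 127.1] yaw 91.07 z [ 5.e-04 -1.e-04 -1.e+00] F [ 0.1 -0.5 -2.7] op 28.2 j7 95
top hidden
scene 247 cyl [552.4 -62.8   0.9 125.9 148.8] in cradle [  1.1 -50.8] ends [-74.3 -71.9  74.9  75.6]
```

Call:
carry_out([
  {"xyz": [-0.007,-0.008,0],"dr": [0,0,0]},
  {"xyz": [-0.007,-0.008,-0.01],"dr": [0,0,0]},
  {"xyz": [-0.007,-0.008,-0.02],"dr": [0,0,0]},
  {"xyz": [-0.007,-0.008,-0.02],"dr": [0,0,0]},
])

```text
t: 12.77
position: [0.5508, -0.0667, 0.1252]
tcp_rot: [[-0.019, 1.0, 0.001], [1.0, 0.019, -0.001], [-0.001, 0.001, -1.0]]
ft_force: [-0.6, -1.7, -0.1]
opening: 0.0288
```

Call:
carry_out([
  {"xyz": [0,0,-0.008],"dr": [0,0,0]},
  {"xyz": [0,0,-0.015],"dr": [0,0,0]},
  {"xyz": [0,0,-0.015],"dr": [0,0,0]},
])

```text
t: 13.02
position: [0.551, -0.0669, 0.1248]
tcp_rot: [[-0.018, 1.0, 0.001], [1.0, 0.018, -0.001], [-0.001, 0.001, -1.0]]
ft_force: [-4.9, -1.8, 12.2]
opening: 0.0287
```

```bash
python3 m4.py
```

```text
t 13.02 pos [551.  -66.9 124.8] yaw 91.06 z [ 1.1e-03 -6.0e-04 -1.0e+00] F [-4.9 -1.8 12.2] op 28.7 j7 95
top hidden
scene 244 cyl [552.1 -64.1   0.9 123.7 148.1] in cradle [  0.8 -52.1] ends [-73.9 -71.1  74.9  75.2]
```

Seated with light contact at 124.8 mm, as expected. Release, then move to the second thin tube.

Call:
carry_out([
  {"xyz": [0,0,0.01],"dr": [0,0,0]},
  {"xyz": [0,0,0.01],"dr": [0,0,0]},
  {"xyz": [0,0,0.01],"dr": [0,0,0]},
  {"xyz": [0,0,0.01],"dr": [0,0,0]},
  {"xyz": [0,0,0.01],"dr": [0,0,0]},
], fingers=0.52)

```text
t: 13.53
position: [0.5504, -0.066, 0.1241]
tcp_rot: [[-0.019, 1.0, -0.0], [1.0, 0.019, 0.0], [0.0, -0.0, -1.0]]
ft_force: [0.1, 0.1, -0.7]
opening: 0.0444
```

Call:
carry_out([
  {"xyz": [0,0,0.2],"dr": [0,0,0]},
  {"xyz": [0,0,0.5],"dr": [0,0,0]},
  {"xyz": [0,0,0.8],"dr": [0,0,0]},
  {"xyz": [0,0,0.8],"dr": [0,0,0]},
], fingers=0.6)

```text
t: 13.87
position: [0.5539, -0.0665, 0.2096]
tcp_rot: [[-0.019, 1.0, 0.009], [1.0, 0.019, -0.0], [-0.001, 0.009, -1.0]]
ft_force: [1.4, -0.6, 0.1]
opening: 0.051
```

Call:
carry_out([
  {"xyz": [-0.08,-0.4,0],"dr": [0,0,0.01]},
  {"xyz": [-0.13,-0.8,0],"dr": [0,0,0.022]},
  {"xyz": [-0.18,-1,0],"dr": [0,0,0.022]},
  {"xyz": [-0.18,-1,0],"dr": [0,0,0.022]},
])

```text
t: 14.2
position: [0.5304, -0.1728, 0.204]
tcp_rot: [[-0.08, 0.997, -0.001], [0.997, 0.08, -0.003], [-0.003, -0.001, -1.0]]
ft_force: [0.0, -0.7, 0.2]
opening: 0.0511
```

Call:
carry_out([
  {"xyz": [-0.08,-0.4,0],"dr": [0,0,0]},
  {"xyz": [-0.13,-0.8,0],"dr": [0,0,0]},
  {"xyz": [-0.18,-1,0],"dr": [0,0,0]},
  {"xyz": [-0.18,-1,0],"dr": [0,0,0]},
])

```text
t: 14.53
position: [0.5122, -0.2723, 0.204]
tcp_rot: [[-0.08, 0.997, -0.001], [0.997, 0.08, -0.003], [-0.003, -0.001, -1.0]]
ft_force: [0.4, -0.4, -0.0]
opening: 0.0511
```

Call:
carry_out([
  {"xyz": [-0.08,-0.4,0],"dr": [0,0,0]},
  {"xyz": [-0.13,-0.8,0],"dr": [0,0,0]},
  {"xyz": [-0.17,-1,0],"dr": [0,0,0]},
  {"xyz": [-0.17,-1,0],"dr": [0,0,0]},
])

```text
t: 14.87
position: [0.4951, -0.3717, 0.204]
tcp_rot: [[-0.081, 0.997, -0.001], [0.997, 0.081, -0.003], [-0.003, -0.001, -1.0]]
ft_force: [-0.8, 0.9, -0.4]
opening: 0.0512
```

Call:
carry_out([
  {"xyz": [0,-0.34,0],"dr": [0,0,0]},
  {"xyz": [0,-0.34,-0.3],"dr": [0,0,0]},
  {"xyz": [0,-0.34,-0.7],"dr": [0,0,0]},
  {"xyz": [0,-0.34,-1],"dr": [0,0,0]},
  {"xyz": [0,-0.34,-1],"dr": [0,0,0]},
  {"xyz": [0,-0.34,-1],"dr": [0,0,0]},
  {"xyz": [0,-0.34,-1],"dr": [0,0,0]},
])

```text
t: 15.45
position: [0.4989, -0.4, 0.1059]
tcp_rot: [[-0.089, 0.996, 0.002], [0.996, 0.089, -0.001], [-0.001, 0.002, -1.0]]
ft_force: [0.4, -0.3, 0.7]
opening: 0.0511
```

Run:
```python
from h import *
st()
for n in ['top','scene']:
    c=cam(n);P=c['P']; im=c['image'].astype(int); save(c,'e_%s.png'%n,(200,170,330,270) if n=='scene' else None,6 if n=='scene' else 1)
    Q=np.where((im.max(2)-im.min(2)<30)[...,None],P,np.nan)
    try: print(n,'thinR',cyl(P,.4975,-.4,5.,.015,.018))
    except Exception: print('hidden')
    C=np.array([548.5,-14.2]) if n=='top' else np.array([550.4,-12])
    r=cyl(Q,C[0]/1e3+.001,C[1]/1e3-.052,1.,.015,.1226); print(n,'placed',r,'rel',(r[:2]-C))
```

```text
t 15.45 pos [ 498.9 -400.   105.9] yaw 95.09 z [ 2.e-03 -8.e-04 -1.e+00] F [ 0.4 -0.3  0.7] op 51.1 j7 134
top thinR [ 497.1 -400.8    5.9   19.4  148.3]
top placed [549.1 -66.3   0.8 123.1 148.1] rel [  0.6 -52.1]
scene thinR [ 498.7 -398.8    5.3   18.7  149.5]
scene placed [552.  -64.1   1.1 123.4 147.8] rel [  1.6 -52.1]
```

Call:
carry_out([
  {"xyz": [-0.008,-0.004,-0.3],"dr": [0,0,0.001]},
  {"xyz": [-0.008,-0.004,-0.6],"dr": [0,0,0.001]},
  {"xyz": [-0.008,-0.004,-0.78],"dr": [0,0,0.001]},
  {"xyz": [-0.008,-0.004,-0.84],"dr": [0,0,0.001]},
  {"xyz": [-0.008,-0.004,-0.84],"dr": [0,0,0.001]},
  {"xyz": [-0.008,-0.004,-0.84],"dr": [0,0,0.001]},
  {"xyz": [-0.008,-0.004,-0.84],"dr": [0,0,0.001]},
])

```text
t: 16.13
position: [0.498, -0.4017, 0.0225]
tcp_rot: [[-0.091, 0.996, 0.003], [0.996, 0.091, -0.002], [-0.002, 0.003, -1.0]]
ft_force: [-0.1, -0.4, 0.1]
opening: 0.0515
```

```bash
python3 -c "
from h import *
st()"
```

```text
t 16.13 pos [ 498.  -401.7   22.5] yaw 95.21 z [ 0.0029 -0.0021 -1.    ] F [-0.1 -0.4  0.1] op 51.5 j7 134
```

Aligned. Close and lift, then carry to the +y notch at about robot (549.6, 38).

Call:
carry_out([
  {"xyz": [0,0.008,0],"dr": [0,0,0]},
  {"xyz": [0,0.008,0],"dr": [0,0,0]},
  {"xyz": [0,0.008,0],"dr": [0,0,0]},
  {"xyz": [0,0.008,0],"dr": [0,0,0]},
  {"xyz": [0,0.008,0],"dr": [0,0,0]},
  {"xyz": [0,0.008,0],"dr": [0,0,0]},
  {"xyz": [0,0.008,0],"dr": [0,0,0]},
], fingers=0)

```text
t: 16.72
position: [0.4976, -0.4004, 0.0219]
tcp_rot: [[-0.091, 0.996, 0.002], [0.996, 0.091, -0.001], [-0.001, 0.002, -1.0]]
ft_force: [-0.8, 1.2, 7.1]
opening: 0.0284
```

```bash
python3 -c "
from h import *
st()"
```

```text
t 16.72 pos [ 497.6 -400.4   21.9] yaw 95.22 z [ 0.002  -0.0012 -1.    ] F [-0.8  1.2  7.1] op 28.4 j7 134
```

Call:
carry_out([
  {"xyz": [0,0,0.2],"dr": [0,0,0]},
  {"xyz": [0,0,0.5],"dr": [0,0,0]},
  {"xyz": [0,0,0.8],"dr": [0,0,0]},
  {"xyz": [0,0,1],"dr": [0,0,0]},
  {"xyz": [0,0,1],"dr": [0,0,0]},
])

```text
t: 17.13
position: [0.4991, -0.4018, 0.1255]
tcp_rot: [[-0.091, 0.996, 0.007], [0.996, 0.091, -0.005], [-0.006, 0.006, -1.0]]
ft_force: [0.7, -0.2, -1.6]
opening: 0.0283
```

Call:
carry_out([
  {"xyz": [0,0.2,0.3],"dr": [0,0,-0.01]},
  {"xyz": [0.05,0.5,0.6],"dr": [0,0,-0.024]},
  {"xyz": [0.1,0.8,0.7],"dr": [0,0,-0.024]},
  {"xyz": [0.15,1,0.7],"dr": [0,0,-0.024]},
  {"xyz": [0.15,1,0.7],"dr": [0,0,-0.024]},
])

```text
t: 17.55
position: [0.5139, -0.2932, 0.1904]
tcp_rot: [[-0.023, 1.0, 0.001], [1.0, 0.023, 0.004], [0.004, 0.001, -1.0]]
ft_force: [-0.6, 0.9, -2.8]
opening: 0.0282
```

Call:
carry_out([
  {"xyz": [0.05,0.4,0],"dr": [0,0,0]},
  {"xyz": [0.1,0.8,0],"dr": [0,0,0]},
  {"xyz": [0.12,1,0],"dr": [0,0,0]},
  {"xyz": [0.12,1,0],"dr": [0,0,0]},
])

```text
t: 17.88
position: [0.5241, -0.1929, 0.1891]
tcp_rot: [[-0.024, 1.0, -0.002], [1.0, 0.024, 0.004], [0.004, -0.002, -1.0]]
ft_force: [-1.0, 0.0, -2.0]
opening: 0.0282
```

Call:
carry_out([
  {"xyz": [0.05,0.4,0],"dr": [0,0,0]},
  {"xyz": [0.1,0.8,0],"dr": [0,0,0]},
  {"xyz": [0.12,1,0],"dr": [0,0,0]},
  {"xyz": [0.12,1,0],"dr": [0,0,0]},
])

```text
t: 18.22
position: [0.5359, -0.0937, 0.1894]
tcp_rot: [[-0.024, 1.0, -0.001], [1.0, 0.024, 0.003], [0.003, -0.001, -1.0]]
ft_force: [0.1, 0.1, -1.6]
opening: 0.028
```

Call:
carry_out([
  {"xyz": [0.06,0.4,0],"dr": [0,0,0]},
  {"xyz": [0.12,0.8,0],"dr": [0,0,0]},
  {"xyz": [0.125,1,0],"dr": [0,0,0]},
  {"xyz": [0.125,1,0],"dr": [0,0,0]},
])

```text
t: 18.55
position: [0.5481, 0.0058, 0.1895]
tcp_rot: [[-0.023, 1.0, -0.001], [1.0, 0.023, 0.003], [0.003, -0.001, -1.0]]
ft_force: [0.2, 0.6, -2.7]
opening: 0.0284
```

Call:
carry_out([
  {"xyz": [0,0.38,0],"dr": [0,0,0]},
  {"xyz": [0,0.385,-0.1],"dr": [0,0,0]},
  {"xyz": [0,0.385,-0.2],"dr": [0,0,0]},
  {"xyz": [0,0.385,-0.2],"dr": [0,0,0]},
  {"xyz": [0,0.385,-0.2],"dr": [0,0,0]},
  {"xyz": [0,0.385,-0.2],"dr": [0,0,0]},
  {"xyz": [0,0.385,-0.2],"dr": [0,0,0]},
])

```text
t: 19.13
position: [0.5485, 0.0374, 0.1706]
tcp_rot: [[-0.014, 1.0, 0.001], [1.0, 0.014, -0.0], [-0.0, 0.001, -1.0]]
ft_force: [0.1, -0.5, -1.5]
opening: 0.0285
```

```bash
python3 m4.py
```

```text
t 19.13 pos [548.5  37.4 170.6] yaw 90.80 z [ 5.e-04 -5.e-04 -1.e+00] F [ 0.1 -0.5 -1.5] op 28.5 j7 84
top hidden
scene 229 cyl [549.3  40.4   0.8 168.  149.7] in cradle [-0.2 52.4] ends [-73.5 -70.4  74.5  74.7]
```

Call:
carry_out([
  {"xyz": [0.005,0.004,-0.2],"dr": [0,0,0]},
  {"xyz": [0.005,0.004,-0.33],"dr": [0,0,0]},
  {"xyz": [0.005,0.004,-0.39],"dr": [0,0,0]},
  {"xyz": [0.005,0.004,-0.42],"dr": [0,0,0]},
  {"xyz": [0.005,0.004,-0.435],"dr": [0,0,0]},
  {"xyz": [0.005,0.004,-0.445],"dr": [0,0,0]},
  {"xyz": [0.005,0.004,-0.445],"dr": [0,0,0]},
])

```text
t: 19.82
position: [0.5491, 0.0378, 0.1268]
tcp_rot: [[-0.015, 1.0, 0.001], [1.0, 0.015, -0.001], [-0.001, 0.001, -1.0]]
ft_force: [-1.6, -3.9, 2.6]
opening: 0.0282
```

```bash
python3 m4.py
```

```text
t 19.82 pos [549.1  37.8 126.8] yaw 90.84 z [ 0.001  -0.0012 -1.    ] F [-1.6 -3.9  2.6] op 28.2 j7 84
top hidden
scene 227 cyl [550.7  40.6   0.9 124.1 148. ] in cradle [ 1.2 52.6] ends [-71.9 -69.8  75.   75.8]
```

Call:
carry_out([
  {"xyz": [-0.006,-0.008,0],"dr": [0,0,0]},
  {"xyz": [-0.006,-0.008,-0.008],"dr": [0,0,0]},
  {"xyz": [-0.006,-0.008,-0.018],"dr": [0,0,0]},
  {"xyz": [-0.006,-0.008,-0.018],"dr": [0,0,0]},
])

```text
t: 20.25
position: [0.5493, 0.0375, 0.1261]
tcp_rot: [[-0.015, 1.0, 0.003], [1.0, 0.015, -0.001], [-0.001, 0.003, -1.0]]
ft_force: [-4.9, -5.6, 16.4]
opening: 0.0285
```

```bash
python3 m4.py
```

```text
t 20.25 pos [549.3  37.5 126.1] yaw 90.87 z [ 2.7e-03 -6.0e-04 -1.0e+00] F [-4.9 -5.6 16.4] op 28.5 j7 84
top hidden
scene 223 cyl [550.4  40.2   1.2 123.7 148.8] in cradle [ 0.9 52.2] ends [-73.3 -70.9  75.5  75.9]
```

Call:
carry_out([
  {"xyz": [0,-0.004,0.008],"dr": [0,0,0]},
  {"xyz": [0,-0.004,0.008],"dr": [0,0,0]},
  {"xyz": [0,-0.004,0.008],"dr": [0,0,0]},
  {"xyz": [0,-0.004,0.008],"dr": [0,0,0]},
  {"xyz": [0,-0.004,0.008],"dr": [0,0,0]},
], fingers=0.5)

```text
t: 20.77
position: [0.548, 0.0385, 0.1246]
tcp_rot: [[-0.016, 1.0, -0.0], [1.0, 0.016, 0.0], [0.0, -0.0, -1.0]]
ft_force: [-0.1, -0.3, 0.5]
opening: 0.0428
```

Call:
carry_out([
  {"xyz": [0,0,0.2],"dr": [0,0,0]},
  {"xyz": [0,0,0.5],"dr": [0,0,0]},
  {"xyz": [0,0,0.8],"dr": [0,0,0]},
  {"xyz": [0,0,0.8],"dr": [0,0,0]},
])

```text
t: 21.1
position: [0.5514, 0.0385, 0.21]
tcp_rot: [[-0.016, 1.0, 0.009], [1.0, 0.016, 0.001], [0.001, 0.009, -1.0]]
ft_force: [-0.0, -0.7, 0.1]
opening: 0.0428
```

Call:
carry_out([
  {"xyz": [-0.2,0.4,0],"dr": [0,0,0.03]},
  {"xyz": [-0.35,0.8,0],"dr": [0,0,0.045]},
  {"xyz": [-0.45,1,0],"dr": [0,0,0.045]},
  {"xyz": [-0.45,1,0],"dr": [0,0,0.045]},
])

```text
t: 21.43
position: [0.5, 0.1448, 0.2044]
tcp_rot: [[-0.166, 0.986, -0.002], [0.986, 0.166, 0.003], [0.004, -0.001, -1.0]]
ft_force: [-0.6, 0.1, 0.1]
opening: 0.043
```

Call:
carry_out([
  {"xyz": [-0.2,0.4,0],"dr": [0,0,0]},
  {"xyz": [-0.35,0.8,0],"dr": [0,0,0]},
  {"xyz": [-0.45,1,0],"dr": [0,0,0]},
  {"xyz": [-0.45,1,0],"dr": [0,0,0]},
])

```text
t: 21.77
position: [0.4549, 0.2443, 0.2045]
tcp_rot: [[-0.165, 0.986, -0.001], [0.986, 0.165, 0.003], [0.004, -0.001, -1.0]]
ft_force: [-0.4, -0.4, -0.0]
opening: 0.0428
```

```bash
cat > m5.py <<'E'
from h import *
st()
for n in ['top','scene']:
    c=cam(n);P=c['P']; im=c['image'].astype(int); save(c,'f_%s.png'%n,(200,170,330,270) if n=='scene' else None,6 if n=='scene' else 1)
    Q=np.where((im.max(2)-im.min(2)<30)[...,None],P,np.nan)
    C=np.array([548.5,-14.2]) if n=='top' else np.array([550.4,-12])
    t=np.radians(1.0); R=np.array([[np.cos(t),np.sin(t)],[-np.sin(t),np.cos(t)]])
    for y in (52,-52):
        r=cyl(Q,C[0]/1e3-y*1.7e-5,(C[1]+y)/1e3,1.,.015,.1226); print(n,'placed',r,'rel',R@(r[:2]-C))
    W=np.where((im[...,0]-im[...,2]>35)[...,None],P,np.nan)
    print(n,'cover',rect(W,.414,.3045,.11,.012,.06))
E
python3 m5.py
```

```text
t 21.77 pos [454.9 244.3 204.5] yaw 99.51 z [-0.0014  0.0033 -1.    ] F [-0.4 -0.4 -0. ] op 42.8 j7 65
top placed [547.6  37.5   1.2 122.9 148.2] rel [2.42648717e-03 5.17078330e+01]
top placed [548.9 -66.1   1.7 122.8 146.7] rel [ -0.50584082 -51.89907634]
top cover (110, np.float64(8.7), array([404.9, 350.7]), array([103.8,  62.5]), 'zmed', np.float64(37.9))
scene placed [550.6  39.9   1.2 123.4 148. ] rel [ 1.10574943 51.8886049 ]
scene placed [551.4 -64.3   1.1 123.2 149.5] rel [  0.08708684 -52.30948686]
scene cover (544, np.float64(9.0), array([415.7, 306.1]), array([106.4, 162.4]), 'zmed', np.float64(38.0))
```

View pics/f_scene.png

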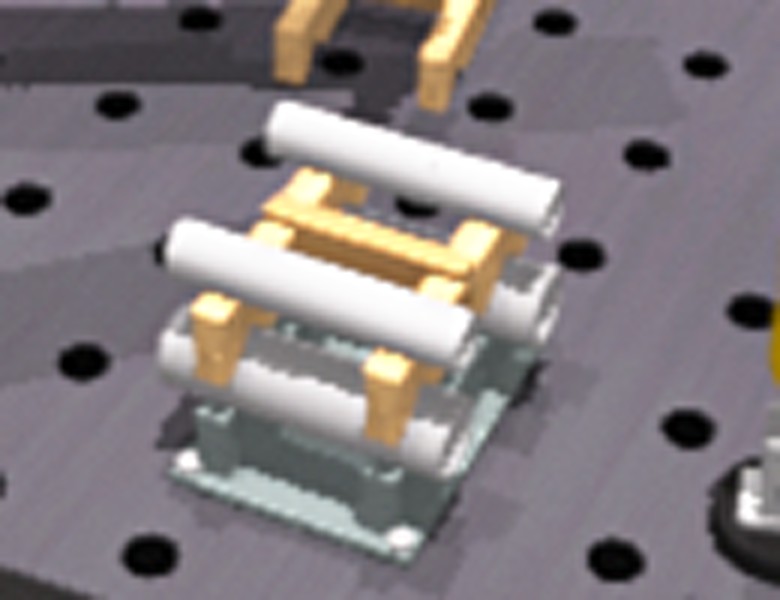

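Both thin tubes lie down in the upper notches: far tube from crop (270,115) to (560,200), near tube from (170,240) to (470,345). Axes measure about 123 mm and the centres are within about 1 mm. Next, the cover frame.

Call:
carry_out([
  {"xyz": [-0.25,0.35,0],"dr": [0,0,0]},
  {"xyz": [-0.437,0.655,0],"dr": [0,0,0]},
  {"xyz": [-0.437,0.655,-0.4],"dr": [0,0,0]},
  {"xyz": [-0.437,0.655,-0.8],"dr": [0,0,0]},
  {"xyz": [-0.437,0.655,-1],"dr": [0,0,0]},
  {"xyz": [-0.437,0.655,-1],"dr": [0,0,0]},
  {"xyz": [-0.437,0.655,-1],"dr": [0,0,0]},
  {"xyz": [-0.437,0.655,-1],"dr": [0,0,0]},
])

```text
t: 22.53
position: [0.416, 0.3031, 0.106]
tcp_rot: [[-0.155, 0.988, 0.002], [0.988, 0.155, 0.001], [0.001, 0.002, -1.0]]
ft_force: [-0.3, -1.5, -0.0]
opening: 0.0422
```

```bash
python3 -c "
from h import *
st()"
```

```text
t 22.53 pos [416.  303.1 106. ] yaw 98.89 z [ 1.9e-03  8.0e-04 -1.0e+00] F [-0.3 -1.5 -0. ] op 42.2 j7 55
```

Call:
carry_out([
  {"xyz": [-0.016,0.008,-0.3],"dr": [0,0,0]},
  {"xyz": [-0.016,0.008,-0.6],"dr": [0,0,0]},
  {"xyz": [-0.016,0.008,-0.76],"dr": [0,0,0]},
  {"xyz": [-0.016,0.008,-0.76],"dr": [0,0,0]},
  {"xyz": [-0.016,0.008,-0.76],"dr": [0,0,0]},
  {"xyz": [-0.016,0.008,-0.76],"dr": [0,0,0]},
  {"xyz": [-0.016,0.008,-0.76],"dr": [0,0,0]},
])

```text
t: 23.12
position: [0.4142, 0.3051, 0.0307]
tcp_rot: [[-0.156, 0.988, 0.003], [0.988, 0.156, 0.002], [0.002, 0.003, -1.0]]
ft_force: [-0.1, 0.7, -0.3]
opening: 0.0427
```

Call:
carry_out([
  {"xyz": [0,0,0],"dr": [0,0,0]},
  {"xyz": [0,0,0],"dr": [0,0,0]},
  {"xyz": [0,0,0],"dr": [0,0,0]},
  {"xyz": [0,0,0],"dr": [0,0,0]},
  {"xyz": [0,0,0],"dr": [0,0,0]},
  {"xyz": [0,0,0],"dr": [0,0,0]},
  {"xyz": [0,0,0],"dr": [0,0,0]},
  {"xyz": [0,0,0],"dr": [0,0,0]},
], fingers=0)

```text
t: 23.78
position: [0.4133, 0.3046, 0.0297]
tcp_rot: [[-0.157, 0.988, 0.001], [0.988, 0.157, 0.001], [0.001, 0.001, -1.0]]
ft_force: [-1.0, -0.7, 6.3]
opening: 0.0137
```

```bash
python3 -c "
from h import *
st()"
```

```text
t 23.78 pos [413.3 304.6  29.7] yaw 99.00 z [ 1.2e-03  8.0e-04 -1.0e+00] F [-1.  -0.7  6.3] op 13.7 j7 53
```

Call:
carry_out([
  {"xyz": [0,0,0.2],"dr": [0,0,0]},
  {"xyz": [0,0,0.5],"dr": [0,0,0]},
  {"xyz": [0,0,0.8],"dr": [0,0,0]},
  {"xyz": [0,0,1],"dr": [0,0,0]},
  {"xyz": [0,0,1],"dr": [0,0,0]},
])

```text
t: 24.2
position: [0.4148, 0.3059, 0.1328]
tcp_rot: [[-0.156, 0.988, 0.006], [0.988, 0.156, 0.005], [0.004, 0.006, -1.0]]
ft_force: [0.9, -0.3, -1.6]
opening: 0.0131
```

Call:
carry_out([
  {"xyz": [0,0,0.3],"dr": [0,0,-0.01]},
  {"xyz": [0.15,-0.3,0.6],"dr": [0,0,-0.03]},
  {"xyz": [0.25,-0.6,0.8],"dr": [0,0,-0.044]},
  {"xyz": [0.34,-0.8,0.9],"dr": [0,0,-0.044]},
  {"xyz": [0.34,-0.8,0.9],"dr": [0,0,-0.044]},
])

```text
t: 24.62
position: [0.4499, 0.2191, 0.2204]
tcp_rot: [[-0.011, 1.0, 0.004], [1.0, 0.011, -0.001], [-0.001, 0.004, -1.0]]
ft_force: [-0.2, 0.2, -2.7]
opening: 0.0133
```

Call:
carry_out([
  {"xyz": [0.12,-0.3,0],"dr": [0,0,0]},
  {"xyz": [0.25,-0.6,0],"dr": [0,0,0]},
  {"xyz": [0.34,-0.8,0],"dr": [0,0,0]},
  {"xyz": [0.34,-0.8,0],"dr": [0,0,0]},
])

```text
t: 24.95
position: [0.4819, 0.1387, 0.2176]
tcp_rot: [[-0.012, 1.0, -0.001], [1.0, 0.012, -0.003], [-0.003, -0.001, -1.0]]
ft_force: [0.6, -0.7, -1.6]
opening: 0.0131
```

Call:
carry_out([
  {"xyz": [0.12,-0.3,0],"dr": [0,0,0]},
  {"xyz": [0.25,-0.6,0],"dr": [0,0,0]},
  {"xyz": [0.34,-0.8,0],"dr": [0,0,0]},
  {"xyz": [0.34,-0.8,0],"dr": [0,0,0]},
])

```text
t: 25.28
position: [0.5157, 0.0591, 0.2177]
tcp_rot: [[-0.012, 1.0, -0.0], [1.0, 0.012, -0.003], [-0.003, -0.001, -1.0]]
ft_force: [-0.4, -0.2, -2.1]
opening: 0.0135
```

Call:
carry_out([
  {"xyz": [0.12,-0.3,0],"dr": [0,0,0]},
  {"xyz": [0.25,-0.6,0],"dr": [0,0,0]},
  {"xyz": [0.34,-0.79,0],"dr": [0,0,0]},
  {"xyz": [0.34,-0.79,0],"dr": [0,0,0]},
  {"xyz": [0.34,-0.79,-0.1],"dr": [0,0,0]},
  {"xyz": [0.34,-0.79,-0.1],"dr": [0,0,0]},
  {"xyz": [0.34,-0.79,-0.1],"dr": [0,0,0]},
  {"xyz": [0.34,-0.79,-0.1],"dr": [0,0,0]},
])

```text
t: 25.95
position: [0.5481, -0.0131, 0.2082]
tcp_rot: [[-0.021, 1.0, -0.001], [1.0, 0.021, 0.001], [0.001, -0.001, -1.0]]
ft_force: [0.5, -0.4, -1.9]
opening: 0.0131
```

```bash
sed -i 's/z0+.06/z0+.055/' m3.py; python3 m3.py 0.17 g_
```

```text
t 25.95 pos [548.1 -13.1 208.2] yaw 91.22 z [-1.3e-03  6.0e-04 -1.0e+00] F [ 0.5 -0.4 -1.9] op 13.1 j7 90
top 145
 y 30 74 x range [-53.3  50.6]
 y 60 71 x range [-53.2  51.7]
 y range [33.1 79.4]
scene 847
 y -90 237 x range [-53.7  52.3]
 y -60 156 x range [-53.3  52.2]
 y -30 276 x range [-52.2  52.1]
 y 0 58 x range [-38.5  52.7]
 y 30 69 x range [35.5 52.2]
 y 60 51 x range [36.5 52.3]
 y range [-80.6  77. ]
```

View pics/g_scene.png

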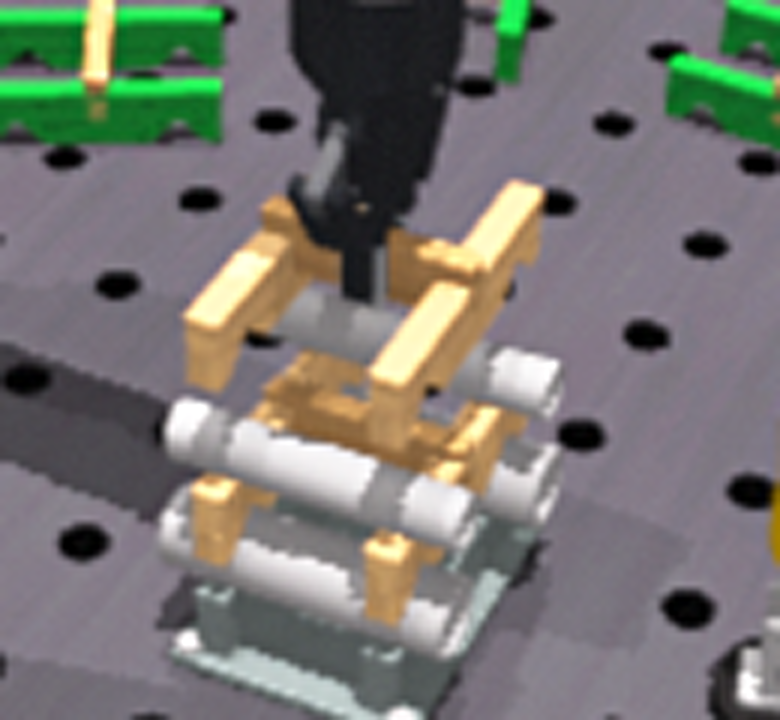

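The cover is held level and square above the thin tubes. Small correction, then lower.

Call:
carry_out([
  {"xyz": [0.008,-0.005,-0.2],"dr": [0,0,-0.001]},
  {"xyz": [0.008,-0.005,-0.38],"dr": [0,0,-0.001]},
  {"xyz": [0.008,-0.005,-0.46],"dr": [0,0,-0.001]},
  {"xyz": [0.008,-0.005,-0.5],"dr": [0,0,-0.001]},
  {"xyz": [0.008,-0.005,-0.52],"dr": [0,0,-0.001]},
  {"xyz": [0.008,-0.005,-0.53],"dr": [0,0,-0.001]},
  {"xyz": [0.008,-0.005,-0.53],"dr": [0,0,-0.001]},
  {"xyz": [0.008,-0.005,-0.53],"dr": [0,0,-0.001]},
])

```text
t: 26.72
position: [0.5501, -0.0153, 0.1566]
tcp_rot: [[-0.016, 1.0, 0.001], [1.0, 0.016, 0.0], [0.0, 0.001, -1.0]]
ft_force: [0.2, -0.0, -2.9]
opening: 0.0134
```

```bash
python3 m3.py 0.125 h_
```

```text
t 26.72 pos [550.1 -15.3 156.6] yaw 90.90 z [ 1.5e-03  1.0e-04 -1.0e+00] F [ 0.2 -0.  -2.9] op 13.4 j7 90
top 133
 y 30 74 x range [-51.3  51.3]
 y 60 59 x range [-51.3  52.8]
 y range [31.1 78.6]
scene 884
 y -90 236 x range [-52.2  53.6]
 y -60 144 x range [-51.2  54.1]
 y -30 311 x range [-50.5  53.9]
 y 0 83 x range [-46.6  54.1]
 y 30 64 x range [-50.4  54. ]
 y 60 46 x range [38.6 54.5]
 y range [-82.3  75.8]
```

Call:
carry_out([
  {"xyz": [-0.004,0.009,0],"dr": [0,0,0]},
  {"xyz": [-0.004,0.009,-0.008],"dr": [0,0,0]},
  {"xyz": [-0.004,0.009,-0.018],"dr": [0,0,0]},
  {"xyz": [-0.004,0.009,-0.018],"dr": [0,0,0]},
])

```text
t: 27.15
position: [0.5496, -0.0148, 0.1552]
tcp_rot: [[-0.016, 1.0, 0.001], [1.0, 0.016, -0.0], [-0.0, 0.001, -1.0]]
ft_force: [-2.7, -1.1, 9.0]
opening: 0.0137
```

Call:
carry_out([
  {"xyz": [0,0.003,-0.008],"dr": [0,0,0]},
  {"xyz": [0,0.003,-0.008],"dr": [0,0,0]},
  {"xyz": [0,0.003,-0.008],"dr": [0,0,0]},
])

```text
t: 27.4
position: [0.5497, -0.0148, 0.1552]
tcp_rot: [[-0.015, 1.0, 0.001], [1.0, 0.015, -0.001], [-0.001, 0.001, -1.0]]
ft_force: [-4.9, -1.2, 16.0]
opening: 0.0133
```

Call:
carry_out([
  {"xyz": [0,0,0.01],"dr": [0,0,0]},
  {"xyz": [0,0,0.01],"dr": [0,0,0]},
  {"xyz": [0,0,0.01],"dr": [0,0,0]},
  {"xyz": [0,0,0.01],"dr": [0,0,0]},
  {"xyz": [0,0,0.01],"dr": [0,0,0]},
], fingers=0.4)

```text
t: 27.82
position: [0.549, -0.014, 0.154]
tcp_rot: [[-0.016, 1.0, -0.0], [1.0, 0.016, 0.0], [0.0, -0.0, -1.0]]
ft_force: [-0.4, 0.7, 0.7]
opening: 0.0339
```

Call:
carry_out([
  {"xyz": [0,0,0.2],"dr": [0,0,0]},
  {"xyz": [0,0,0.5],"dr": [0,0,0]},
  {"xyz": [0,0,0.8],"dr": [0,0,0]},
  {"xyz": [0,0,0.8],"dr": [0,0,0]},
])

```text
t: 28.15
position: [0.5525, -0.0141, 0.2396]
tcp_rot: [[-0.015, 1.0, 0.009], [1.0, 0.015, 0.001], [0.0, 0.009, -1.0]]
ft_force: [0.8, -0.5, 0.5]
opening: 0.0344
```

Call:
carry_out([
  {"xyz": [-0.2,0.4,0],"dr": [0,0,0]},
  {"xyz": [-0.4,0.8,0],"dr": [0,0,0]},
  {"xyz": [-0.6,1,0],"dr": [0,0,0]},
  {"xyz": [-0.6,1,0],"dr": [0,0,0]},
])

```text
t: 28.48
position: [0.4849, 0.0924, 0.2337]
tcp_rot: [[-0.025, 1.0, -0.003], [1.0, 0.025, 0.003], [0.003, -0.003, -1.0]]
ft_force: [-0.6, 0.4, 0.4]
opening: 0.034
```

Call:
carry_out([
  {"xyz": [-0.2,0.4,0],"dr": [0,0,0]},
  {"xyz": [-0.4,0.8,0],"dr": [0,0,0]},
  {"xyz": [-0.6,1,0],"dr": [0,0,0]},
  {"xyz": [-0.6,1,0],"dr": [0,0,0]},
  {"xyz": [-0.6,1,0],"dr": [0,0,0]},
  {"xyz": [-0.6,1,0],"dr": [0,0,0]},
])

```text
t: 28.98
position: [0.4295, 0.1853, 0.2341]
tcp_rot: [[-0.016, 1.0, 0.0], [1.0, 0.016, -0.0], [-0.0, 0.0, -1.0]]
ft_force: [-0.1, -0.5, 0.4]
opening: 0.0341
```

Run:
```python
from h import *
st()
t=np.radians(1.0); R=np.array([[np.cos(t),np.sin(t)],[-np.sin(t),np.cos(t)]])
for n in ['top','scene']:
    c=cam(n);P=c['P']; im=c['image'].astype(int); save(c,'i_%s.png'%n,(200,140,330,260) if n=='scene' else None,6 if n=='scene' else 1)
    C=np.array([548.5,-14.2]) if n=='top' else np.array([550.4,-12])
    wood=(im[...,0]-im[...,2]>35)
    Q=np.where(wood[...,None],P,np.nan)
    for nm,z0,z1 in (('cover',.143,.19),('double',.075,.123)):
        r=rect(Q,C[0]/1e3,C[1]/1e3,.11,z0,z1); print(n,nm,r)
    m=wood&(P[...,2]>.13)&(P[...,2]<.2); q=np.c_[(P[m][:,:2]*1e3-C)@R.T,P[m][:,2]*1e3]
    q=q[np.hypot(q[:,0],q[:,1])<110]
    rail=(abs(q[:,1])<6)&(abs(q[:,0])<35); print(' rail top z',np.percentile(q[rail,2],[50,80]).round(1),'board tops at ends/mid',[np.percentile(q[(abs(q[:,0]-sx*45)<7)&(abs(q[:,1]-y)<14),2],70).round(1) for sx in(1,-1) for y in (-65,-35,35,65) if ((abs(q[:,0]-sx*45)<7)&(abs(q[:,1]-y)<14)).sum()>3])
    g=np.where((im.max(2)-im.min(2)<30)[...,None],P,np.nan)
    for y in (52,-52):
        mm=(abs(g[...,1]*1e3-C[1]-y)<11)&(abs(g[...,2]-.126)<.016)&(abs(g[...,0]*1e3-C[0])<100)
        w=(g[mm][:,:2]*1e3-C)@R.T; print(' thin',y,mm.sum(),'ends',np.percentile(w[:,0],[.5,2,98,99.5]).round(1))
```

```text
t 28.98 pos [429.5 185.3 234.1] yaw 90.89 z [ 3.e-04 -4.e-04 -1.e+00] F [-0.1 -0.5  0.4] op 34.1 j7 62
top cover (578, np.float64(1.4), array([549.1, -15.2]), array([105.6, 154.9]), 'zmed', np.float64(165.0))
top double (47, np.float64(1.1), array([542. , -15.2]), array([ 93. , 152.5]), 'zmed', np.float64(111.7))
 rail top z [177.  179.5] board tops at ends/mid [np.float64(165.4), np.float64(165.0), np.float64(166.4), np.float64(165.5), np.float64(166.4), np.float64(165.8), np.float64(166.4), np.float64(166.8)]
 thin 52 192 ends [-73.8 -70.5  72.7  73.7]
 thin -52 186 ends [-74.5 -73.3  72.6  73.4]
scene cover (852, np.float64(0.9), array([551.5, -14.3]), array([106.1, 157.8]), 'zmed', np.float64(163.4))
scene double (502, np.float64(0.6), array([551.4, -21. ]), array([106.7, 147. ]), 'zmed', np.float64(105.9))
 rail top z [174.  177.1] board tops at ends/mid [np.float64(163.2), np.float64(164.5), np.float64(166.0), np.float64(165.4), np.float64(164.3), np.float64(165.2), np.float64(165.6), np.float64(165.2)]
 thin 52 90 ends [-72.1 -44.6  75.2  75.4]
 thin -52 200 ends [-74.5 -72.9  74.9  75.7]
```

View pics/i_scene.png

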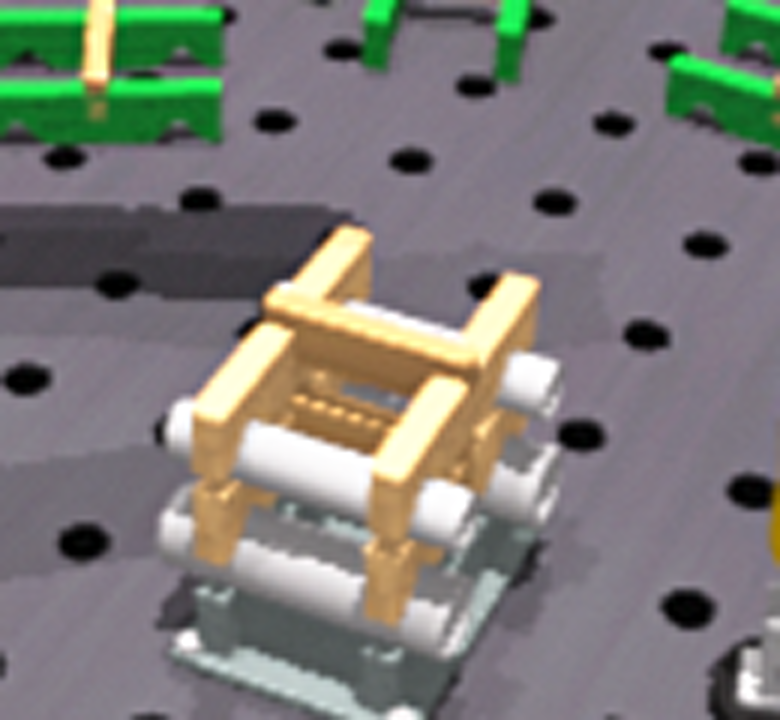

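The stack is complete and level. Cover board tops read 163–167 mm at all four corners (163.8 expected, read slightly high), and the thin tube ends are balanced within about 1.5 mm. Handing in.

```bash
python3 -c "
from h import *
print(workorder.finish_job()); st()"
```

```text
the job is handed in; nothing more can be done
None
the job is handed in; nothing more can be done
```

The pack is finished and handed in after about 29 s of the 72 s allowed. The double-notched frame sits on the two thick tubes, a thin tube lies in each upper notch, and the flat-topped wooden cover frame locks them. The arm had backed off and was touching nothing. I did not touch the spare tube, toggle clamp, stop bar or green look-alikes.

**Last checks:**
- **Double frame:** Just after release it was centred to about 0.5 mm in the top camera and square to about 0.5°, with the rail top at about 122–125 mm (121.4 expected). With the cover on it is mostly hidden, so this was not measured cleanly again.
- **Thin tubes:** Before the cover went on, their axes were at about 123 mm (122.6 expected) and at y = ±52 mm. With the cover on, their ends balance within about 1.5 mm.
- **Cover frame:** Board tops read an even 163–167 mm (163.8 expected) and yaw was within about 0.4° of the cradle. Its centre was within about 1 mm in the top camera; in the scene camera it was 1.1 mm off in x and 2.3 mm in y.
- **Forces:** Contact forces while placing stayed under about 20 N in every reading.

**Disagreements:**
- The two cameras differ by a steady 2 mm or so, so I judged each fit within one camera.
- The two thick tubes, as found in the cradle, appear shifted about 2 mm each way along x. I left them where they were.

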